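# Clear the keeper and bolt the battery locker

### The arm

A 6-joint arm with a two-finger parallel gripper is mounted at the origin on the work surface. World frame = base frame: x ahead of the robot, y to its left, z up, the work surface at z = 0. Lengths are in m, angles in rad, forces in N, time in s.
With the tool pointing down it reaches from about 0.35 to 0.775 m from the base axis. Payload 7.3 kg.
Tool frame: the origin (TCP) lies midway between the tips of the shut fingers; the grasp point (between the pads) lies 19 mm behind it; z points along the fingers, y is the direction in which the jaws open and shut (so a half turn about z gives the same grasp; the last joint's range is limited). The gripper opens to 92 mm and grips with 3 to 60 N. Pads are 19 mm wide; open, the fingers measure 130 mm over their backs; the gripper's body (75 mm by 190 mm) begins 47 mm behind the grasp point.
Start: joints at [-1.475, 0.342, 1.524, -0, 1.275, -0.146], TCP at [0.126, -0.51, 0.227] pointing down, gripper open.
Joint ranges: [-2.53, 2.53], [-0.77, 2.02], [0.04, 2.7], [-1, 4.14], [0.28, 2.66], [-3.11, 3.11]. Speed limits (rad/s): [2.57, 2.57, 3.14, 3.14, 3.14, 3.14].

### API

Orientations are given as [roll, pitch, yaw] about the fixed x, y, z axes, in that order (R = Rz(yaw) Ry(pitch) Rx(roll)).
In Python, from cell import robot gives the robot as it stands.
- The arm moves only by the shell command python3 -m crank 'ROWS' [FORCE]. ROWS is a JSON object of lists of equal length, an entry for each row: "claw": the opening, from 0 (shut) to 1 (fully open); "delta_pos": the shift along the tool's x, y, z in units of 25 mm (1.0 is 25 mm), a list of three; "roll": the turn about the tool's z in units of 6 degrees (1.0 is 6 degrees). In form: {"claw": [claw, ...], "delta_pos": [[dx, dy, dz], ...], "roll": [roll, ...]}. A call has exactly 8 rows; each row is the pose to reach, as a shift and turn from the pose commanded when the call began, along the tool's axes at that moment; what a row does not reach only later rows make up. A row lasts 1/12 s, in which the tool goes at most 41.7 mm and 7.16 degrees, less where a joint would pass 70% of its speed; a pose out of reach is approached as far as the arm can. A call with a gripper value outside its range is refused whole. The fingers move at their own pace and stop on an object; FORCE is the grip in N (left out, the last holds). Time passes only in rows, so rows that repeat a pose let the fingers close, or fill a call up. It gives the time, the measured TCP pose, the force and the opening at its end, in the units of the state.
- robot.observe(): the state, without advancing time (a new reading comes with each control period).
- robot.read_camera(name): name is "scene" or "top" or "wrist"; returns a dict with "color" (480x640x3 uint8, blue, green, red), "fx", "fy", "cx", "cy" (pixels), "rvec" (rotation vector, rad) and "tvec" (3), from world to camera coordinates, as OpenCV has them; the wrist camera has in their place "hand_eye" (4x4, takes a point from camera to tool coordinates, whose origin is the TCP and whose axes are the flange's). Camera axes: x right, y down, z forward; pixel columns grow to the right and rows downward; lengths in m; the calibration is good to about 2 mm. The wrist camera is an equidistant fisheye: a pixel r from the principal point sees the ray r / f radians off the axis. A picture is of the moment at which its call begins: read the wrist's pose just before it. There is no depth.
- robot.hand_in(): hands the job in, once; it reports no verdict.
The state is a dict: "time": time; "qpos": joint angles; "qvel": joint speeds; "joint_efforts": joint torques, N m; "tool_pos": TCP position; "tool_rot": TCP orientation; "contact_force": force on the tool from outside, world axes, zero at the start; "torque": the same for the moment, N m; "opening": finger opening in m.
Only numpy, scipy, OpenCV 4.12 (cv2) and the standard library are available. Lean on these libraries where they do the work, as an engineer would, in place of code of your own. Each camera call takes 0.05 s, during which the arm holds its last target.

### The job

The keeper of the sloping battery-locker door is blocked by an orange plug: take the wooden dowel from its rest, push it into the keeper's outer mouth until the plug drops out at the bolt side and rolls down clear of the bolt line, and lay the dowel back in the two cradles of its rest. Then slide the barrel bolt fully across into the keeper and turn its red-tipped handle all the way down into the notch in the slotted rail. Leave the maintainer, post cleaner, parts tray and toolbox where they are.

Things in the scene. Friction and masses are not known exactly. Their poses are not given: they have to be found in the camera images.
- hatch: Bolt line on the sloping front of the fixed blue locker. Origin on the bolt axis, 34 mm above the sloping face; y runs along the bolt axis (robot's left at zero yaw), x up the slope (away from the robot, 35 degrees above level), z is the face's outward normal (leans 35 degrees from vertical towards the robot). Face: x -110..90, y -290..150 mm, at z -34. 'Hatch' below means this frame
- keeper_mouth (a point): Centre of the outer mouth of the keeper, at hatch y = 100 mm on the bolt axis; axes as the hatch. The keeper is a yellow square tube, 44 mm outside, 32 mm bore, y 20..100; at this outer end a plate 6 mm thick narrows it to a 26 mm square hole, so the plug can leave only at the other end
- keeper_inner (a point): Centre of the keeper's open inner end, facing the bolt, at hatch y = 20 mm; axes as the hatch. The plug comes out here, towards hatch -y, once the dowel's end has come about this far
- carry_bar (a point): Middle of the fixed steel carry bar, 14 mm thick, parallel to the bolt axis above the work, at hatch x 95, z 135 mm, from y -282 to 142 mm, with a bent bracket leg at each end at x 86..118. It blocks an upright hand over the bolt line; a hand leaning like the face's normal passes downhill of it
- notch (a point): Middle of the notch in the slotted steel rail downhill of the bolt, at the rail's top; axes as the hatch. Rail: hatch x -30..-18, top at z 17 mm, y -265..-107; notch y -107..-80; end block y -80..-68. A guide loop round the rod at y -76..-66 reaches z 17; bed and wall of the bolt, y -270..-76, x -15..17, stay below z 8
- catch_lip (a point): Middle of the upper edge of the catch lip, 22 mm high, along the foot of the slope at hatch x -110..-104 mm, y -120..100 mm. The plug rolls down and comes to rest against it, its centre 70 to 90 mm downhill of the bolt axis
- bolt_slide (a joint): Travel of the barrel bolt along hatch +y, m. 0 = drawn back (handle at hatch y -230 mm, nose at y -80 mm); 0.136 = end stop, fully across (handle at y -94 mm, in line with the notch, nose 36 mm inside the keeper). Rod 20 mm thick. Friction about 2.5 N; it stays where it is left
- bolt_turn (a joint): Turn of the handle about the bolt axis, rad. 0 = handle along hatch +z (straight out of the face), growing downhill (to hatch -x, towards the robot); 1.40 = stop, down in the notch. Elsewhere the rail stops it near 0.9; it enters the notch with bolt_slide above 0.129, and then the bolt cannot slide back. Friction about 0.12 N m; it stays where it is left
- handle_grip (a point): Middle of the handle's red grip, 66 mm from the bolt axis; its z runs along the stem outward, its y along the bolt. Grip 12 mm thick, round, from 48 to 82 mm from the axis, on a steel stem 10 mm thick. Fingers that grip here, one on either side along the bolt, pass clear of the rail as the handle swings
- plug: Orange plug, cylinder 28 mm thick and 60 mm long, its length along its y; origin at its centre. Starts loose inside the keeper, 2 mm play all round, its outer end 2 to 10 mm behind the mouth plate, its inner end 4 to 12 mm inside the inner end
- dowel: Wooden dowel, 14 mm thick, 200 mm long, 50 g, its length along its y; origin at its centre; both ends alike
- rest: Fixed grey rest for the dowel: base plate 62 x 172 x 10 mm and two V cradles 16 mm wide at y = +65 and -65 mm, open above; origin under the centre of the base; the dowel lies along the rest's y with its axis 60 mm above the bench; the V arms rise to about 79 mm
- rest_axis (a point): Where the dowel's centre belongs: midway between the cradles, 60 mm above the bench
- maintainer: Bystander: black battery maintainer, 80 x 150 x 40 mm, origin under its centre; leave it
- post_cleaner: Bystander: upright steel battery-post cleaner with brass brush, 38 mm thick, 108 mm tall, origin under its centre; leave it
- parts_tray: Bystander: clear parts tray with four empty cells, 130 x 130 x 35 mm, origin under its centre; leave it
- toolbox: Bystander: yellow toolbox with black handle, 264 x 156 mm, 167 mm tall, origin under its centre; leave it
Not all that is in view belongs to the job. Several things have the shape of the dowel; the one meant has the colours described above. There is more than one size of the rest; the job needs the smaller.

How it is judged:
On the way, in this order (a step that is already met when the one before it is completed fails the run):
1. the held dowel is inside the keeper, pushed in through its outer mouth (y of dowel in the frame of hatch between 0.08 and 0.185 m and distance between dowel and keeper_mouth below 0.087 m and angle between the y axis of dowel and the y axis of hatch, either way round below 0.15 rad), for 0.05 s.
2. the plug is out of the keeper and has rolled down, more than 50 mm downhill of the bolt axis (x of plug in the frame of hatch below -0.05 m), for 0.2 s.
3. the dowel lies back in both cradles of its rest, let go (distance between dowel and rest_axis below 0.03 m and angle between the y axis of dowel and the y axis of rest, either way round below 0.15 rad and z of dowel in the frame of rest between 0.052 and 0.07 m and contact force between dowel and the fingers below 0.1 N), for 0.2 s.
4. the bolt is fully across, more than 127 mm along (value of joint bolt_slide above 0.127 m), for 0.1 s.
5. the handle is down in the notch, turned more than 1.2 rad (value of joint bolt_slide above 0.127 m and value of joint bolt_turn above 1.2 rad), for 0.2 s.
At the end, for the whole second after the job is handed in: The plug lies still, more than 50 mm downhill of the bolt axis; the dowel lies still in both cradles of its rest, its centre within 30 mm of the rest's middle and within 0.15 rad of the rest's line; the bolt is more than 127 mm across and its handle turned down more than 1.2 rad (all of step 5 and x of plug in the frame of hatch below -0.05 m and distance between dowel and rest_axis below 0.03 m and angle between the y axis of dowel and the y axis of rest, either way round below 0.15 rad and z of dowel in the frame of rest between 0.052 and 0.07 m and linear speed of each of plug, dowel below 0.02 m/s); the robot touches nothing.
It fails at once if the maintainer is moved more than 30 mm (distance of maintainer from where it was at the start of the episode above 0.03 m).
It fails at once if the post cleaner is moved more than 30 mm (distance of post_cleaner from where it was at the start of the episode above 0.03 m).
It fails at once if the parts tray is moved more than 30 mm (distance of parts_tray from where it was at the start of the episode above 0.03 m).
It fails at once if the toolbox is moved more than 30 mm (distance of toolbox from where it was at the start of the episode above 0.03 m).
It also fails if it takes over 61 s, if anything falls off the work surface, if the arm or the gripper's body presses on something with over 40 N, if the wrist force passes 120 N, or if a joint passes its speed limit or range.

## Working session

There is one attempt and no reset: what is moved stays moved. The work goes in short steps, Python scripts to look and compute and a shell command to move; the robot and the scene stay as the last step left them, time stands still between calls to the robot, and variables do not carry over. Pictures are saved under pics/ and viewed, and the job is handed in when it is done.

```bash
ls -la; mkdir -p pics
cat > h.py <<'E'
import numpy as np, cv2
from cell import robot
from scipy.spatial.transform import Rotation as R
def snap(n,f):
    c=robot.read_camera(n); cv2.imwrite('pics/'+f,c['color']); 
    np.save('pics/'+f+'.npy',c,allow_pickle=True); return c
def load(f): return np.load('pics/'+f+'.npy',allow_pickle=True).item()
def ray(c,u,v):
    Rm=cv2.Rodrigues(np.array(c['rvec'],float))[0]; t=np.array(c['tvec'],float).ravel()
    d=Rm.T@np.array([(u-c['cx'])/c['fx'],(v-c['cy'])/c['fy'],1.]); o=-Rm.T@t
    return o,d/np.linalg.norm(d)
def onz(c,u,v,z):
    o,d=ray(c,u,v); return o+d*(z-o[2])/d[2]
def proj(c,p):
    Rm=cv2.Rodrigues(np.array(c['rvec'],float))[0]; q=Rm@np.array(p)+np.array(c['tvec'],float).ravel()
    return np.array([c['fx']*q[0]/q[2]+c['cx'],c['fy']*q[1]/q[2]+c['cy']])
def tri(rs):
    A=np.zeros((3,3));b=np.zeros(3)
    for o,d in rs:
        M=np.eye(3)-np.outer(d,d);A+=M;b+=M@o
    p=np.linalg.solve(A,b); return p,[np.linalg.norm(np.cross(p-o,d)) for o,d in rs]
E
python3 - <<'E'
from h import *
print(robot.observe())
for n in('scene','top','wrist'):
    c=snap(n,n+'0.png'); print(n,{k:v for k,v in c.items() if k!='color'})
E
```

```text
total 12
drwxr-xr-x  3 agent agent 4096 Dec  7 15:50 .
drwxr-xr-x 23 root  root  4096 Dec  7 15:50 ..
drwxr-xr-x  2 agent agent 4096 Dec  7 15:50 pics
{'time': 0.0, 'qpos': array([-1.47500289e+00,  3.42747229e-01,  1.52504491e+00,  7.57566504e-06,
        1.27541996e+00, -1.46019072e-01]), 'qvel': array([ 1.05960365e-03, -4.96797586e-04,  7.37214833e-04, -1.50379707e-04,
        8.76582735e-04,  3.31294723e-05]), 'joint_efforts': array([ 2.65236355e-03, -4.31233764e+01, -2.44222873e+01,  7.19693466e-02,
        5.60268725e-02, -1.19150254e-04]), 'tool_pos': array([ 0.12569084, -0.50929238,  0.22602253]), 'tool_rot': array([-3.13999149e+00, -2.42797486e-04,  2.41810101e-01]), 'contact_force': array([-0.12108521,  0.09532226,  0.30373966]), 'torque': array([ 0.04567931, -0.00133644,  0.03778361]), 'opening': 0.09175263380283367}
scene {'fx': 448.53815123819186, 'fy': 448.53815123819186, 'cx': 315.01996185881285, 'cy': 243.2955562098085, 'rvec': array([ 1.51176518,  1.84962713, -0.95520894]), 'tvec': array([ 0.05227816, -0.12961457,  1.91468155])}
top {'fx': 617.8888552217161, 'fy': 617.8888552217161, 'cx': 318.74676523344715, 'cy': 240.49693137559885, 'rvec': array([ 2.12911121, -2.19244572,  0.1141194 ]), 'tvec': array([0.05531883, 0.46323482, 1.89602785])}
wrist {'fx': 371.64829954431775, 'fy': 371.64829954431775, 'cx': 314.3785352904734, 'cy': 243.67014013467457, 'hand_eye': array([[-4.89110516e-04, -9.68483546e-01, -2.49077059e-01,
         6.54423271e-02],
       [ 9.99999798e-01, -5.75046097e-04,  2.72254160e-04,
        -2.10867037e-04],
       [-4.06904465e-04, -2.49076875e-01,  9.68483632e-01,
        -1.58094852e-01],
       [ 0.00000000e+00,  0.00000000e+00,  0.00000000e+00,
         1.00000000e+00]])}
```

View pics/scene0.png

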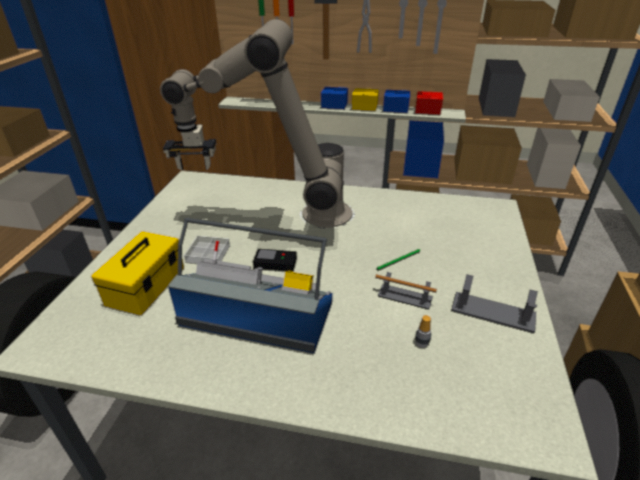

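View pics/top0.png

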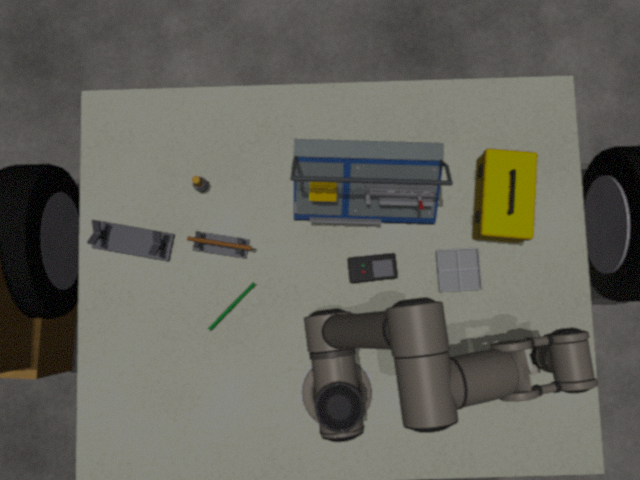

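View pics/wrist0.png

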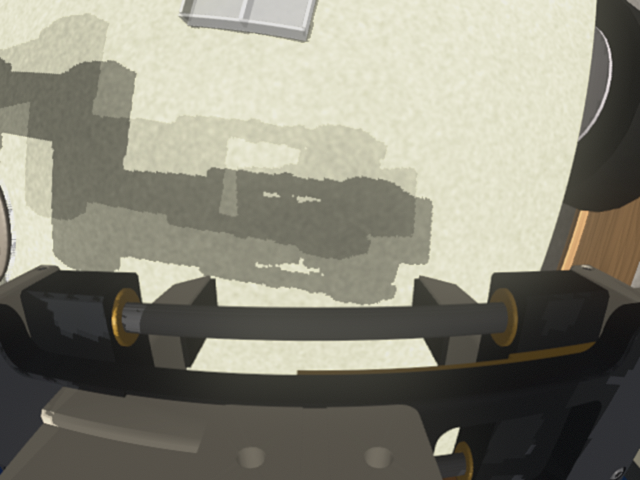

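The scene view shows the locker in the middle, and the brown dowel on the smaller rest at about (405,283). In the top view the dowel is at about (222,243), the yellow keeper at (322,190) and the red grip at (420,204). A larger empty rest and a green rod are distractors. I'll zoom in.

Run:
```python
from h import *
for n,(x,y,w,hh),f in (('top',(280,130,180,110),'a'),('top',(170,160,110,110),'b'),('scene',(160,200,190,150),'c'),('scene',(360,240,110,110),'d')):
    c=load(n+'0.png')['color'][y:y+hh,x:x+w]; s=min(800//w,600//hh); cv2.imwrite(f'pics/z{f}.png',cv2.resize(c,None,fx=s,fy=s,interpolation=cv2.INTER_CUBIC)); print(f,s)
```

```text
a 4
b 5
c 4
d 5
```

View pics/za.png

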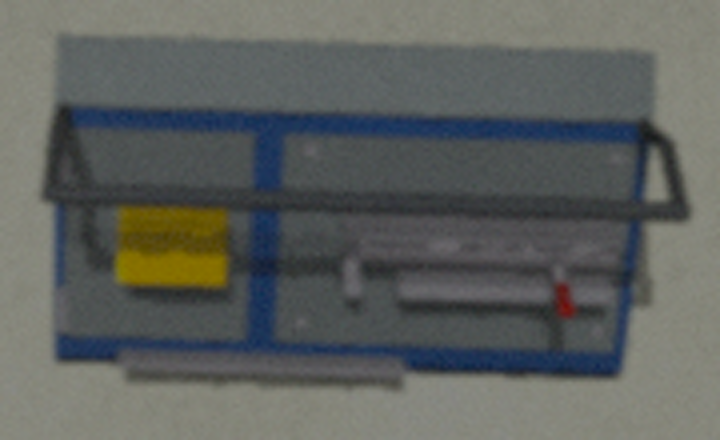

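View pics/zb.png

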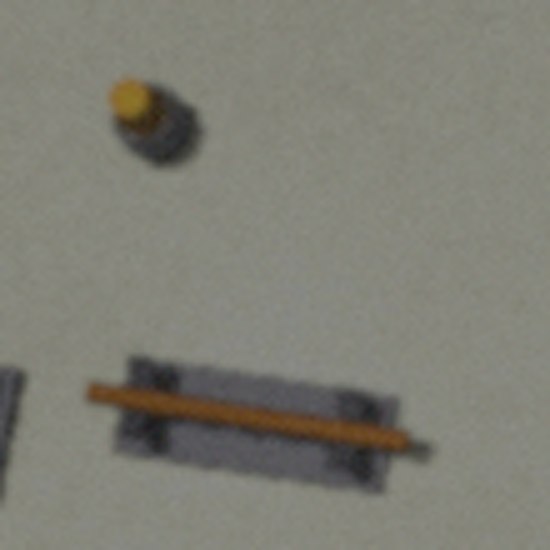

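View pics/zc.png

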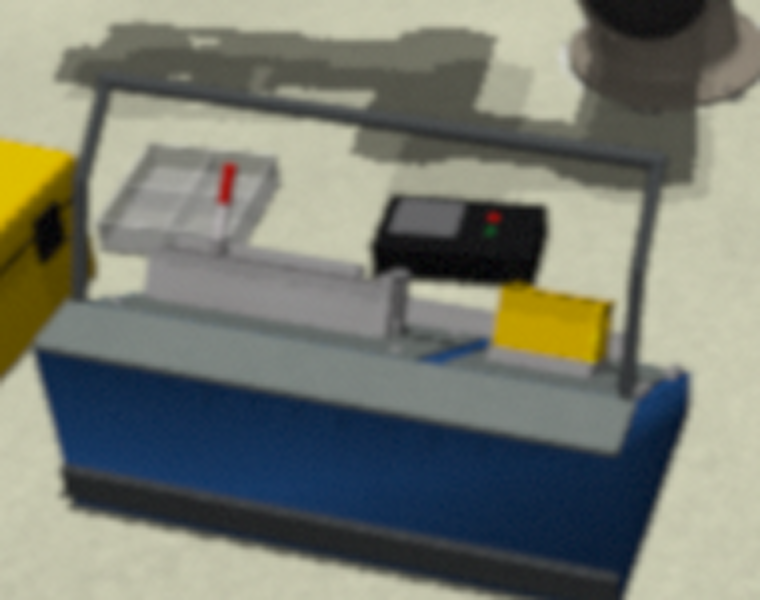

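View pics/zd.png

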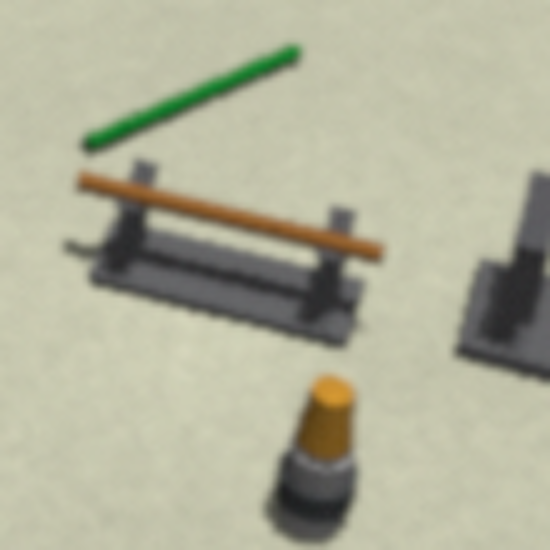

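```bash
cat > seg.py <<'E'
from h import *
def mask(c,kind):
    hsv=cv2.cvtColor(c['color'],cv2.COLOR_BGR2HSV); H,S,V=cv2.split(hsv)
    if kind=='brown': return ((H>=8)&(H<=17)&(S>120)).astype(np.uint8)
    if kind=='yellow': return ((H>=20)&(H<=32)&(S>170)).astype(np.uint8)
    if kind=='red': return (((H<=6)|(H>=174))&(S>150)).astype(np.uint8)
def axis_ends(m):
    ys,xs=np.nonzero(m); p=np.c_[xs,ys].astype(float); ce=p.mean(0)
    u,s,vt=np.linalg.svd(p-ce,full_matrices=False); d=vt[0]; t=(p-ce)@d
    # mid-line fit at ends
    return ce,ce+d*t.min(),ce+d*t.max(),np.sqrt(12)*s[1]/np.sqrt(len(p))
def crop(m,x0,y0,x1,y1):
    o=np.zeros_like(m);o[y0:y1,x0:x1]=m[y0:y1,x0:x1];return o
E
python3 - <<'E'
from seg import *
t=load('top0.png');s=load('scene0.png')
mt=crop(mask(t,'brown'),180,225,262,260); ms=crop(mask(s,'brown'),370,265,440,296)
a=axis_ends(mt);b=axis_ends(ms);print(a,b,mt.sum(),ms.sum())
e=[]
for i,j in((1,2),(2,1)):
  pass
A=sorted([a[1],a[2]],key=lambda q:q[0]);B=sorted([b[1],b[2]],key=lambda q:-q[0])
P=[tri([ray(t,*p),ray(s,*q)]) for p,q in zip(A,B)]
print(P, np.linalg.norm(P[0][0]-P[1][0]))
mt=crop(mask(t,'red'),405,190,430,215);ms=crop(mask(s,'red'),210,238,222,254)
a=axis_ends(mt);b=axis_ends(ms);print(a,b,mt.sum(),ms.sum()); print('red',tri([ray(t,*a[0]),ray(s,*b[0])]))
mt=crop(mask(t,'yellow'),300,170,345,210);ms=crop(mask(s,'yellow'),280,265,320,295)
for m in(mt,ms):
    cs,_=cv2.findContours(m,0,2);k=max(cs,key=cv2.contourArea);print(cv2.boundingRect(k),cv2.approxPolyDP(cv2.convexHull(k),1.5,True).reshape(-1,2).tolist())
E
```

```text
(array([219.71929825, 243.10087719]), array([187.82991567, 238.08033926]), array([250.17388394, 247.89552639]), np.float64(3.6749161252588562)) (array([405.95625, 282.90625]), array([376.07786654, 275.6781285 ]), array([435.01543611, 289.93619284]), np.float64(2.654756780132952)) 228 160
[(array([0.48025927, 0.43998328, 0.06015376]), [np.float64(0.0019914268481718567), np.float64(0.001991426848171954)]), (array([0.44465636, 0.24978959, 0.05919424]), [np.float64(0.0018726609492128775), np.float64(0.0018726609492128446)])] 0.19349967827264736
(array([420.7, 205.3]), array([419.85804731, 201.79394633]), array([421.38391365, 208.14794855]), np.float64(3.1374270606096712)) (array([216.3 , 244.95]), array([216.98864563, 240.99802146]), array([215.57676089, 249.10050254]), np.float64(2.2474921484060526)) 20 20
red (array([ 0.54019095, -0.25556758,  0.18479805]), [np.float64(0.0015278897726762968), np.float64(0.001527889772676274)])
(309, 182, 28, 20) [[335, 183], [335, 201], [310, 199], [311, 182]]
(284, 269, 28, 21) [[311, 276], [309, 289], [284, 285], [286, 270], [288, 269]]
```

```bash
cat >> h.py <<'E'
def plan(pos,yawdeg,ref=None):
    """deltas (25mm units) and roll units from current measured pose"""
    o=robot.observe(); Rm=R.from_euler('xyz',o['tool_rot']).as_matrix()
    d=Rm.T@(np.array(pos)-o['tool_pos'])/0.025
    dy=(yawdeg-np.degrees(o['tool_rot'][2])+180)%360-180
    print('now',np.round(o['tool_pos'],4),np.round(np.degrees(o['tool_rot']),2),'t',round(o['time'],2),'delta',np.round(d,2),'roll',round(-dy/6,2))
E
python3 -c "
from h import *
plan([.38,-.35,.45],80)
plan([.42,-.05,.45],80)"
```

```text
now [ 0.1257 -0.5094  0.2262] [-1.7994e+02 -1.0000e-02  1.3850e+01] t 0.15 delta [11.4  -3.77 -8.95] roll -11.02
now [ 0.1257 -0.5094  0.2262] [-1.7994e+02 -1.0000e-02  1.3850e+01] t 0.15 delta [ 15.83 -15.03  -8.93] roll -11.02
```

```bash
python3 -m crank '{"claw":[1,1,1,1,1,1,1,1],"delta_pos":[[1,0,-1.5],[2,-0.5,-3],[3.5,-1,-4.5],[5,-1.5,-6],[6.5,-2,-7.5],[8,-2.5,-8.5],[9.5,-3,-9],[11,-3.7,-9]],"roll":[-1,-2,-3,-4,-5,-6,-7,-8]}'; python3 -c "
from h import *
plan([.42,-.05,.45],80)"
```

```text
time: 0.82
tool_pos: [0.3352, -0.3795, 0.4415]
tool_rot: [3.139, 0.002, 1.083]
contact_force: [0.9, -0.8, -0.5]
opening: 0.0914
now [ 0.3352 -0.3795  0.4415] [1.7983e+02 1.1000e-01 6.2080e+01] t 0.82 delta [13.23 -3.18 -0.37] roll -2.99
```

```bash
python3 -m crank '{"claw":[1,1,1,1,1,1,1,1],"delta_pos":[[1.5,-0.5,0],[3,-1,0],[4.7,-1.6,0],[6.4,-2.2,0],[8.1,-2.8,0],[9.8,-3.4,0],[11.6,-4,0],[11.6,-4,0]],"roll":[-1,-2,-3,-3,-3,-3,-3,-3]}'; python3 -c "
from h import *
o=robot.observe();c=snap('wrist','w1.png');np.save('pics/w1o.npy',o)
plan([.42,-.05,.45],80)"
```

```text
time: 1.48
tool_pos: [0.3825, -0.0734, 0.4394]
tool_rot: [3.141, -0.001, 1.396]
contact_force: [0.8, -0.9, -0.3]
opening: 0.0918
now [ 0.3828 -0.0721  0.4395] [ 1.7994e+02 -1.3000e-01  8.0110e+01] t 1.53 delta [ 1.13  1.31 -0.42] roll 0.02
```

View pics/w1.png

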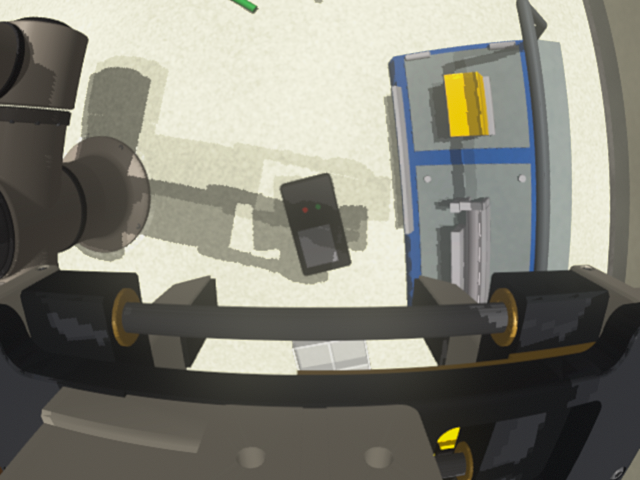

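The wrist view shows the yellow keeper at about (467,104), the carry bar at x≈535, the guide loop at (460,208) and the bolt rail below it. Next I want a second wrist position for triangulation, on the way to the dowel.

```bash
python3 -m crank '{"claw":[1,1,1,1,1,1,1,1],"delta_pos":[[1,0.2,0],[2.5,0.4,0],[4,0.4,0],[5.5,0.4,0],[6.5,0.4,0],[7,0.4,0],[7,0.4,0],[7,0.4,0]],"roll":[0,0,0,0,0,0,0,0]}'; python3 -c "
from h import *
o=robot.observe();c=snap('wrist','w2.png');np.save('pics/w2o.npy',o)
plan([.42,.15,.45],80)"
```

```text
time: 2.2
tool_pos: [0.4234, 0.0935, 0.4387]
tool_rot: [-3.141, 0.001, 1.395]
contact_force: [-0.6, -0.2, 0.1]
opening: 0.0916
now [0.4234 0.0929 0.4389] [-1.7998e+02  4.0000e-02  7.9870e+01] t 2.25 delta [ 2.22 -0.54 -0.45] roll -0.02
```

View pics/w2.png

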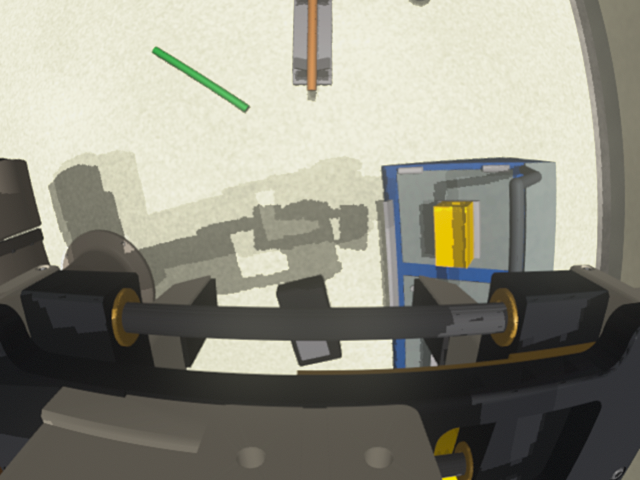

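Run:
```python
from h import *
for n,(x,y,w,hh),f in (('w1',(390,40,200,150),'1'),('w2',(370,150,200,150),'2'),('w2',(270,0,80,110),'3')):
    c=load(n+'.png')['color'][y:y+hh,x:x+w]; s=min(800//w,600//hh); cv2.imwrite(f'pics/zw{f}.png',cv2.resize(c,None,fx=s,fy=s,interpolation=cv2.INTER_CUBIC)); print(f,s)
```

```text
1 4
2 4
3 5
```

View pics/zw1.png

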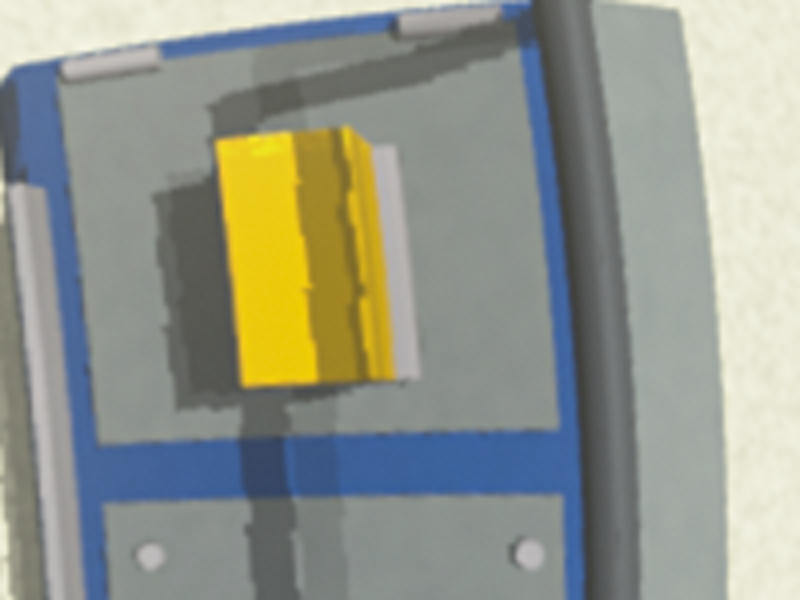

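View pics/zw2.png

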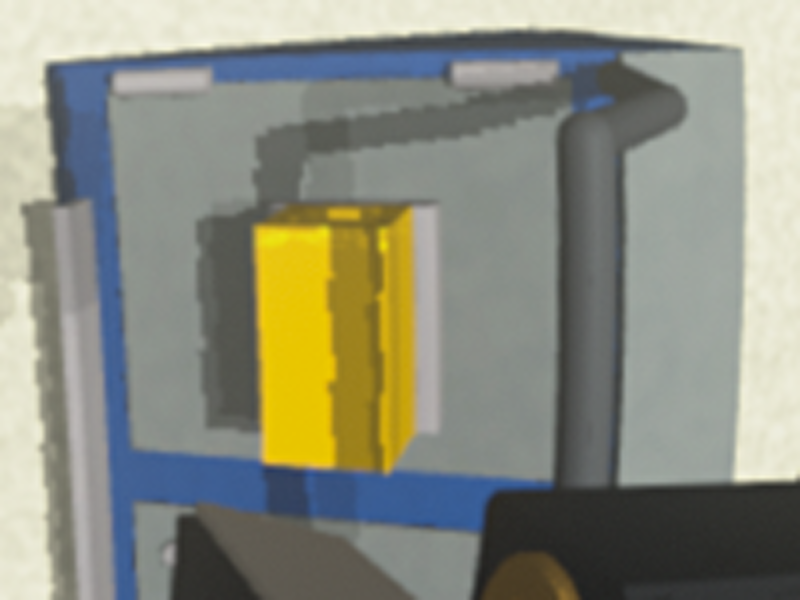

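View pics/zw3.png

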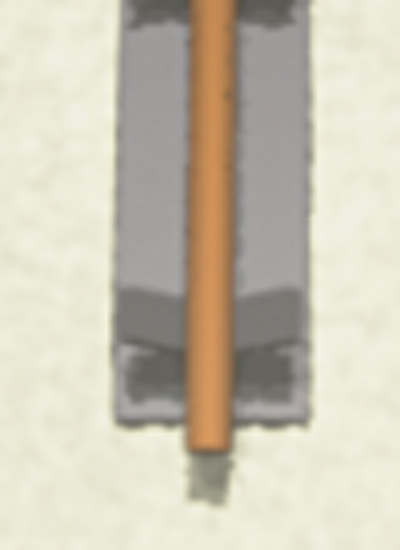

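```bash
cat >> h.py <<'E'
def wray(c,o,u,v):
    x=(u-c['cx'])/c['fx'];y=(v-c['cy'])/c['fy'];th=np.hypot(x,y)
    d=np.array([np.sin(th)*x/th,np.sin(th)*y/th,np.cos(th)]) if th>0 else np.array([0,0,1.])
    H=c['hand_eye'];Rm=R.from_euler('xyz',o['tool_rot']).as_matrix()
    return Rm@H[:3,3]+o['tool_pos'],Rm@H[:3,:3]@d
def wproj(c,o,p):
    H=c['hand_eye'];Rm=R.from_euler('xyz',o['tool_rot']).as_matrix()
    q=H[:3,:3].T@(Rm.T@(np.array(p)-o['tool_pos'])-H[:3,3]);th=np.arctan2(np.hypot(q[0],q[1]),q[2]);n=np.hypot(q[0],q[1])
    return np.array([c['fx']*th*q[0]/n+c['cx'],c['fy']*th*q[1]/n+c['cy']])
E
python3 - <<'E'
from h import *
w=[(load(f'w{i}.png'),np.load(f'pics/w{i}o.npy',allow_pickle=True).item()) for i in(1,2)]
pts={'OD':((444.25,74.5),(434,206.25)),'OU':((477.5,71.75),(466,206.5)),'ID':((450.5,136.75),(436,266.5)),'IU':((481.5,135.5),(467,268))}
P={k:tri([wray(*w[i],*v[i]) for i in(0,1)]) for k,v in pts.items()}
for k,v in P.items(): print(k,np.round(v[0],4),np.round(v[1],4))
p={k:v[0] for k,v in P.items()}
print('len',np.linalg.norm(p['OD']-p['ID']),np.linalg.norm(p['OU']-p['IU']),'wid',np.linalg.norm(p['OD']-p['OU']),np.linalg.norm(p['ID']-p['IU']))
yd=(p['OD']-p['ID']+p['OU']-p['IU']); yaw=np.arctan2(-yd[0],yd[1]);print('yaw',np.degrees(yaw),yd)
xd=(p['OU']-p['OD']+p['IU']-p['ID']); print('slope',np.degrees(np.arctan2(xd[2],np.hypot(*xd[:2]))))
s=load('scene0.png');t=load('top0.png')
for k in p: print(k,proj(s,p[k]),proj(t,p[k]))
# rough hatch
c=sum(p.values())/4
Rh=(R.from_euler('z',yaw)*R.from_euler('y',-np.radians(35))).as_matrix()
org=c-Rh@np.array([0,.06,.022]);print('origin',org)
np.save('hatch.npy',np.r_[org,yaw])
for n,q in dict(mouth=(0,.1,0),grip0=(0,-.23,.066),barL=(.095,.142,.135),barR=(.095,-.282,.135)).items():
    P_=org+Rh@np.array(q);print(n,np.round(P_,4),'top',proj(t,P_),'scene',proj(s,P_))
E
```

```text
OD [0.5725 0.0654 0.1412] [0. 0.]
OU [0.6091 0.0629 0.1632] [0.0006 0.0006]
ID [ 0.5669 -0.0155  0.1422] [0.0003 0.0003]
IU [ 0.6031 -0.018   0.1617] [0.0014 0.0014]
len 0.08108272270993994 0.08116282861633357 wid 0.04271760014762939 0.04122344870550732
yaw -4.099668849711942 [0.01159775 0.16181006 0.00044925]
slope 29.606437388787917
OD [313.72796691 274.29678817] [309.34889997 200.00317955]
OU [310.20324239 276.30571231] [309.692385   186.29378224]
ID [288.51450327 269.69181373] [336.86972704 201.01476191]
IU [284.31681233 272.11524272] [337.48742256 187.56821517]
origin [ 0.59619083 -0.03705305  0.13405477]
mouth [0.6033 0.0627 0.1341] top [310.03479253 190.14389782] scene [310.74859564 282.49703386]
grip0 [ 0.542  -0.2638  0.1881] top [424.21654211 204.19628849] scene [213.99805338 244.18817636]
barL [0.6067 0.1046 0.2991] top [293.15509888 177.60294386] scene [324.04853282 240.03886965]
barR [ 0.5764 -0.3184  0.2991] top [450.59394876 183.95079343] scene [186.93009031 218.85512975]
```

```bash
python3 -c "
from h import *
plan([.47,.38,.28],79.4)"
```

```text
now [0.4234 0.0929 0.4389] [-1.7998e+02  4.0000e-02  7.9870e+01] t 2.25 delta [11.64 -0.18  6.35] roll 0.08
```

```bash
python3 -m crank '{"claw":[1,1,1,1,1,1,1,1],"delta_pos":[[1.5,0,0.8],[3,0,1.6],[4.5,0,2.4],[6,0,3.2],[7.5,0,4],[9.5,-0.1,5],[11.6,-0.2,6.3],[11.6,-0.2,6.3]],"roll":[0,0,0,0,0,0,0.1,0.1]}'; python3 -c "
from h import *
plan([.47,.38,.28],79.4)
o=robot.observe();c=snap('wrist','w3.png');np.save('pics/w3o.npy',o);plan([.47,.38,.28],79.4)"
```

```text
time: 2.92
tool_pos: [0.4704, 0.3801, 0.2803]
tool_rot: [3.142, 0.0, 1.381]
contact_force: [0.1, -0.3, -0.0]
opening: 0.0916
now [0.4704 0.3801 0.2803] [1.800e+02 2.000e-02 7.913e+01] t 2.92 delta [-0.01 -0.02  0.01] roll -0.05
now [0.469  0.3842 0.2747] [-1.7962e+02  1.4000e-01  7.9310e+01] t 2.97 delta [-0.16  0.07 -0.21] roll -0.01
```

View pics/w3.png

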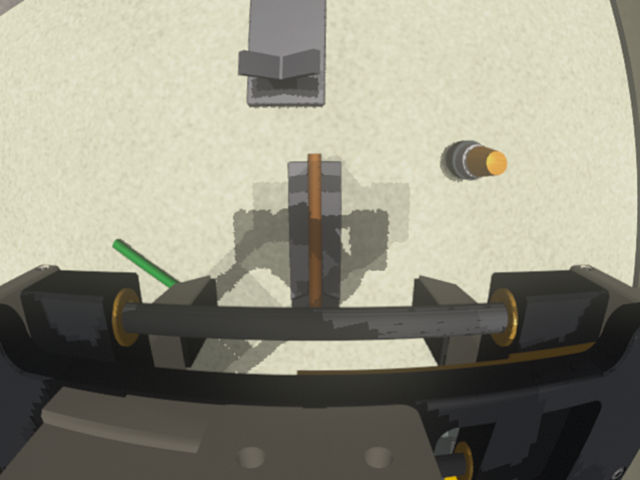

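Run:
```python
from seg import *
def W(i): return (load(f'w{i}.png'),np.load(f'pics/w{i}o.npy',allow_pickle=True).item())
def wz(w,u,v,z):
    o,d=wray(*w,u,v);return o+d*(z-o[2])/d[2]
w=W(3);m=mask(w[0],'brown');m=crop(m,300,140,330,305)
for v in (156,180,200,230,260,290,300):
    xs=np.nonzero(m[v])[0]; print(v,xs.min(),xs.max(),np.round(wz(w,xs.mean(),v,.06),4))
ys=np.nonzero(m.sum(1)>4)[0];print('end row',ys.min(),np.round(wz(w,314.5,ys.min(),.06),4))
w2=W(2);m=crop(mask(w2[0],'brown'),290,0,340,110)
for v in (5,40,80):
    xs=np.nonzero(m[v])[0]; print(v,xs.min(),xs.max(),np.round(wz(w2,xs.mean(),v,.06),4))
ys=np.nonzero(m.sum(1)>4)[0];print('near end',ys.max(),np.round(wz(w2,312,ys.max()+.5,.06),4))
# common dowel/line height: near end w2 vs. far end can't; rest base corners z=.01
print('base far corners',np.round(wz(w,289.5,161.5,.01),4),np.round(wz(w,341,161.5,.01),4))
print('base near',np.round(wz(w2,293.3,84.5,.01),4),np.round(wz(w2,331.5,84.5,.01),4))
t=load('top0.png');print('post',onz(t,200,186,.01),onz(t,196,181,.108))
```

```text
156 309 319 [0.4803 0.4395 0.06  ]
180 310 319 [0.4761 0.4153 0.06  ]
200 309 319 [0.4717 0.3952 0.06  ]
230 314 314 [0.4658 0.3642 0.06  ]
260 310 319 [0.4601 0.3321 0.06  ]
290 310 320 [0.4541 0.2983 0.06  ]
300 310 318 [0.4508 0.2868 0.06  ]
end row 155 [0.4809 0.4404 0.06  ]
5 309 315 [0.4687 0.3768 0.06  ]
40 308 315 [0.4581 0.3208 0.06  ]
80 308 314 [0.4466 0.2605 0.06  ]
near end 89 [0.4456 0.2463 0.06  ]
base far corners [0.4513 0.4379 0.01  ] [0.5092 0.4268 0.01  ]
base near [0.4194 0.2678 0.01  ] [0.478  0.2573 0.01  ]
post [0.65160634 0.41341468 0.01      ] [0.64687741 0.40601756 0.108     ]
```

```bash
python3 -c "
from h import *
plan([.4797,.4331,.10],79.6)
plan([.4797,.4331,.041],79.6)"
python3 -m crank '{"claw":[1,1,1,1,1,1,1,1],"delta_pos":[[1,0,0.5],[2.1,0,1.5],[2.1,0,2.7],[2.1,0,3.9],[2.1,0,5.1],[2.1,0,6.3],[2.1,0,7.1],[2.1,0,7.1]],"roll":[0,0,0,0,0,0,0,0]}'; python3 -c "
from h import *
plan([.4797,.4331,.041],79.6)
o=robot.observe();c=snap('wrist','w4.png');np.save('pics/w4o.npy',o);plan([.4797,.4331,.041],79.6)"
```

```text
now [0.469  0.3842 0.2747] [-1.7962e+02  1.4000e-01  7.9310e+01] t 2.97 delta [2.02 0.1  6.98] roll -0.05
now [0.469  0.3842 0.2747] [-1.7962e+02  1.4000e-01  7.9310e+01] t 2.97 delta [2.02 0.12 9.34] roll -0.05
time: 3.63
tool_pos: [0.4782, 0.4279, 0.099]
tool_rot: [-3.135, 0.007, 1.381]
contact_force: [0.2, 0.6, -1.1]
opening: 0.0915
now [0.4782 0.4279 0.099 ] [-179.64    0.41   79.14] t 3.63 delta [0.23 0.04 2.32] roll -0.08
now [0.4793 0.429  0.1019] [-179.8     0.23   79.15] t 3.68 delta [ 0.17 -0.01  2.44] roll -0.08
```

View pics/w4.png

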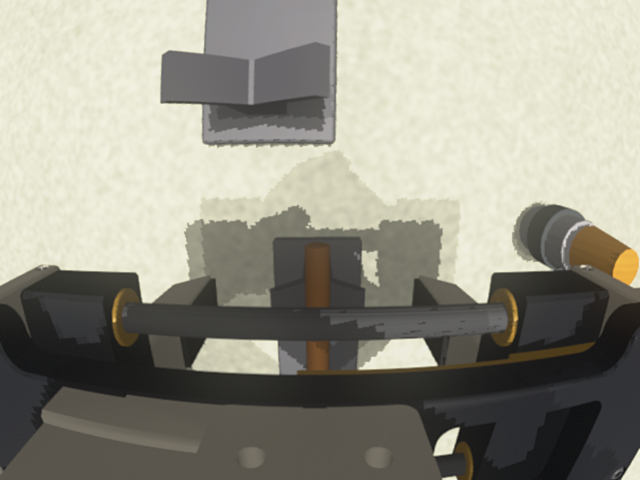

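Run:
```python
from h import *
w=(load('w4.png'),np.load('pics/w4o.npy',allow_pickle=True).item())
def wz(u,v,z):
    o,d=wray(*w,u,v);return o+d*(z-o[2])/d[2]
print('end top',wz(317,243,.063),'lowcyl',wz(317,260,.064),wz(317,290,.066))
print('cradle arms edge',wz(280,285,.065),wz(355,285,.065)); print('base',wz(274,238.5,.01),wz(361,238.5,.01))
u=np.array([.1805,.9836,0]);c=np.array([.4645,.3475,0])
for q in (.073,.086): print(q,c+u*q)
```

```text
end top [0.48129947 0.44407567 0.063     ] lowcyl [0.47956438 0.43496283 0.064     ] [0.47643879 0.41852062 0.066     ]
cradle arms edge [0.45677866 0.424802   0.065     ] [0.49757751 0.41703607 0.065     ]
base [0.45027846 0.43905896 0.01      ] [0.50899299 0.42787178 0.01      ]
0.073 [0.4776765 0.4193028 0.       ]
0.086 [0.480023  0.4320896 0.       ]
```

```bash
python3 -m crank '{"claw":[1,1,1,1,1,0.1,0.1,0.1],"delta_pos":[[0.1,0,0.7],[0.1,0,1.4],[0.1,0,2],[0.1,0,2.4],[0.1,0,2.4],[0.1,0,2.4],[0.1,0,2.4],[0.1,0,2.4]],"roll":[-0.1,-0.1,-0.1,-0.1,-0.1,-0.1,-0.1,-0.1]}' 40; python3 -m crank '{"claw":[0.1,0.1,0.1,0.1,0.1,0.1,0.1,0.1],"delta_pos":[[0,0,0],[0,0,0],[0,0,0],[0,0,0],[0,0,-0.1],[0,0,-0.2],[0,0,-0.4],[0,0,-0.6]],"roll":[0,0,0,0,0,0,0,0]}' 50;  python3 -c "
from h import *
plan([.4797,.4331,.041],79.6)
o=robot.observe();c=snap('wrist','w5.png');np.save('pics/w5o.npy',o);snap('scene','s5.png')"
```

```text
time: 4.35
tool_pos: [0.4808, 0.4342, 0.0457]
tool_rot: [3.14, -0.002, 1.394]
contact_force: [-0.4, 0.2, -0.2]
opening: 0.0768
time: 5.02
tool_pos: [0.4799, 0.4337, 0.0595]
tool_rot: [-3.142, 0.0, 1.394]
contact_force: [-0.5, 0.3, -0.3]
opening: 0.0235
now [0.4799 0.4337 0.0595] [-1.800e+02  1.000e-02  7.986e+01] t 5.02 delta [-0.03 -0.    0.74] roll 0.04
```

View pics/w5.png

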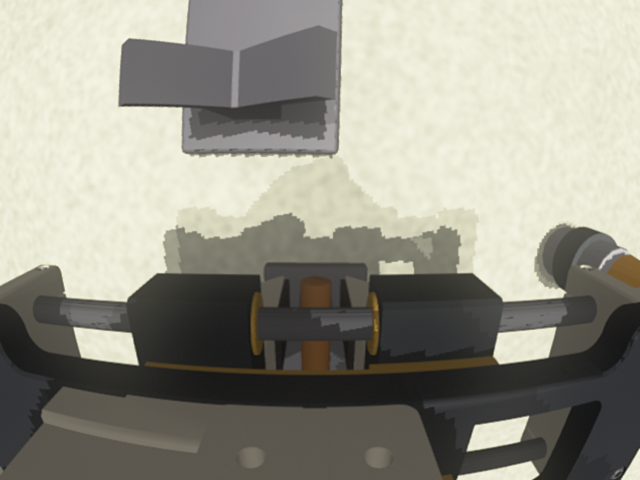

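View pics/s5.png

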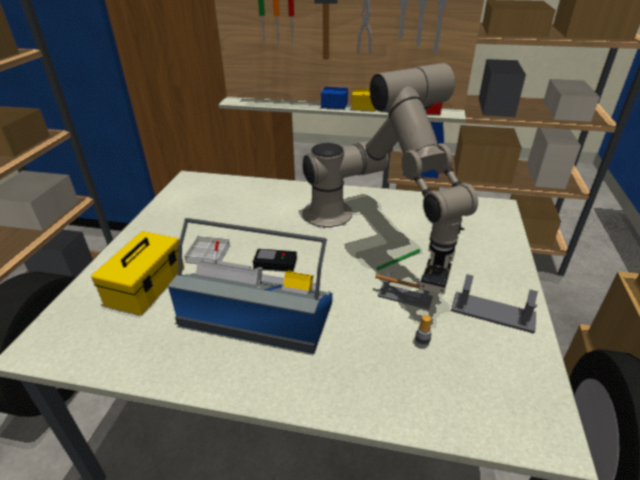

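```bash
python3 -m crank '{"claw":[0.3,0.3,0.3,0.3,0.05,0.05,0.05,0.05],"delta_pos":[[0,0,0.3],[0,0,0.7],[0,0,0.7],[0,0,0.7],[0,0,0.7],[0,0,0.7],[0,0,0.7],[0,0,0.7]],"roll":[0,0,0,0,0,0,0,0]}' 50
```

```text
time: 5.78
tool_pos: [0.4803, 0.4338, 0.0419]
tool_rot: [3.141, -0.0, 1.394]
contact_force: [0.7, -0.4, 0.4]
opening: 0.013
```

```bash
python3 -m crank '{"claw":[0.05,0.05,0.05,0.05,0.05,0.05,0.05,0.05],"delta_pos":[[0,0,-0.5],[0,0,-1.2],[0,0,-2],[0,0,-3],[0,0,-4],[0,0,-5],[0,0,-5.5],[0,0,-5.5]],"roll":[0,0,0,0,0,0,0,0]}' 50;  python3 -c "
from h import *
plan([.6214,.325,.165],85.9)
c=snap('wrist','w6.png')
snap('scene','s6.png')"
```

```text
time: 6.45
tool_pos: [0.4813, 0.4348, 0.1841]
tool_rot: [3.136, -0.006, 1.394]
contact_force: [-0.5, 0.2, -1.4]
opening: 0.0127
now [0.4813 0.4348 0.1841] [179.69  -0.32  79.86] t 6.45 delta [-3.34  6.29  0.78] roll -1.01
```

View pics/s6.png

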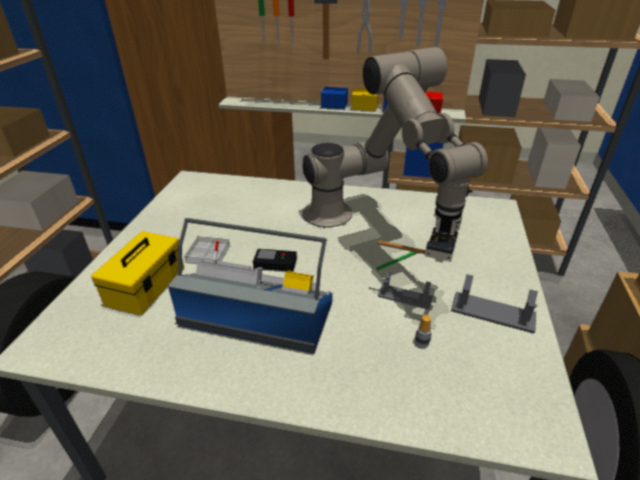

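```bash
python3 -m crank '{"claw":[0.05,0.05,0.05,0.05,0.05,0.05,0.05,0.05],"delta_pos":[[-0.2,0.6,0],[-0.5,1.6,0],[-1,2.6,0],[-1.6,3.6,0.1],[-2.2,4.6,0.3],[-2.9,5.6,0.5],[-3.3,6.3,0.7],[-3.3,6.3,0.7]],"roll":[-0.1,-0.3,-0.5,-0.7,-0.9,-1,-1,-1]}' 50;  python3 -c "
from h import *
plan([.6214,.325,.115],85.9)
o=robot.observe();c=snap('wrist','w7.png');np.save('pics/w7o.npy',o)
snap('scene','s7.png');snap('top','t7.png');plan([.6214,.325,.115],85.9)"
```

```text
time: 7.22
tool_pos: [0.6222, 0.3204, 0.1577]
tool_rot: [-3.138, 0.004, 1.494]
contact_force: [-0.5, 0.5, -1.3]
opening: 0.0129
now [0.6222 0.3204 0.1577] [-179.78    0.2    85.6 ] t 7.22 delta [ 0.19 -0.04  1.71] roll -0.05
now [0.6195 0.3248 0.16  ] [-1.7984e+02  5.0000e-02  8.5830e+01] t 7.37 delta [0.02 0.08 1.8 ] roll -0.01
```

View pics/w7.png

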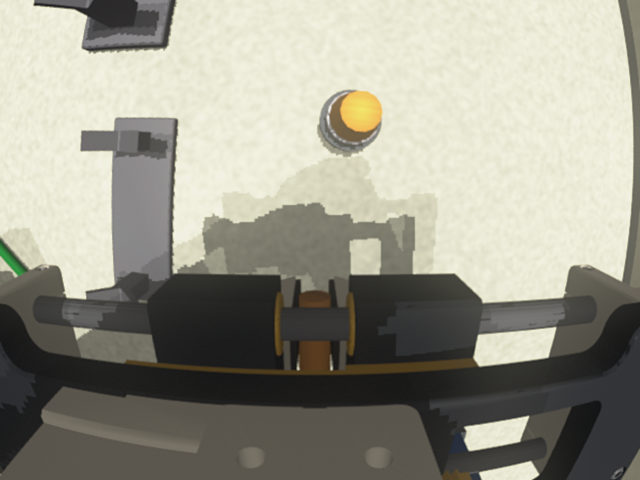

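View pics/t7.png

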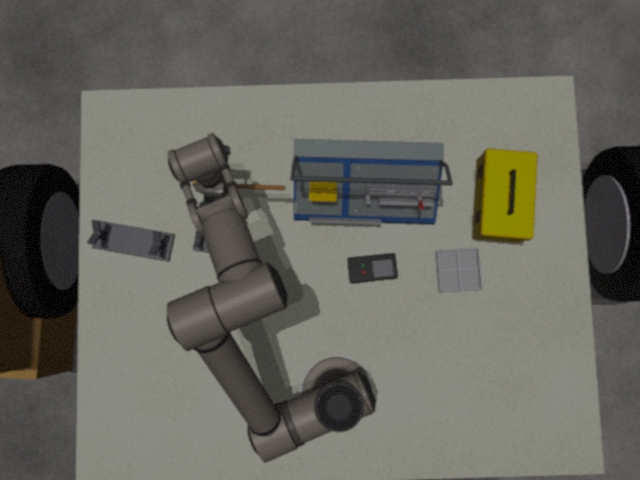

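View pics/s7.png

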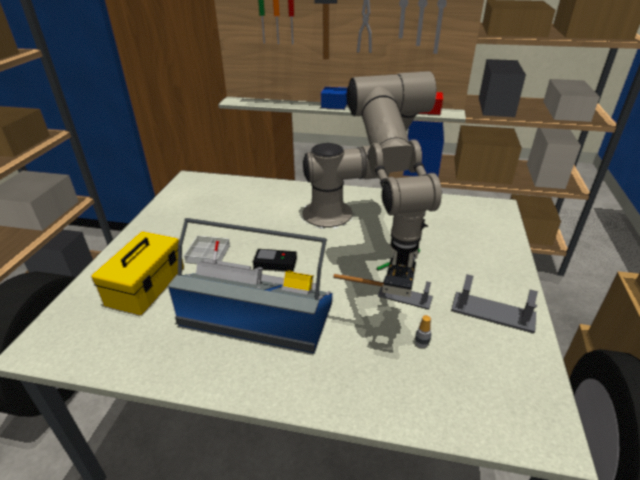

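Run:
```python
from seg import *
t=load('t7.png');s=load('s7.png')
mt=crop(mask(t,'brown'),240,178,295,196); ms=crop(mask(s,'brown'),325,268,385,290)
a=axis_ends(mt);b=axis_ends(ms);print(a,b,mt.sum(),ms.sum())
tip=tri([ray(t,*max(a[1:3],key=lambda q:q[0])),ray(s,*min(b[1:3],key=lambda q:q[0]))]);print('tip',tip)
# direction from planes
def pl(c,p,q):
    o,d1=ray(c,*p);_,d2=ray(c,*q);n=np.cross(d1,d2);return n/np.linalg.norm(n)
d=np.cross(pl(t,a[1],a[2]),pl(s,b[1],b[2]));d/=np.linalg.norm(d);d*=np.sign(d[1]);print('dir',d,'yaw',np.degrees(np.arctan2(-d[0],d[1])),'tilt',np.degrees(np.arcsin(d[2])))
org=np.load('hatch.npy');yaw=org[3];org=org[:3]
Rh=(R.from_euler('z',yaw)*R.from_euler('y',-np.radians(35))).as_matrix()
print('tip in hatch',Rh.T@(tip[0]-org))
```

```text
(array([262.3220339 , 186.66949153]), array([240.0101498 , 185.75292452]), array([283.01972864, 187.51974801]), np.float64(2.951694182420295)) (array([357.86813187, 279.41758242]), array([334.00743983, 274.96017428]), array([382.79918982, 284.07494526]), np.float64(3.820905730374395)) 118 182
tip (array([0.60552377, 0.13679068, 0.17727744]), [np.float64(0.003175718419311582), np.float64(0.0031757184193115903)])
dir [ 0.07504532  0.99706249 -0.01531609] yaw -4.304332100005268 tilt -0.8775819098492519
tip in hatch [0.02223632 0.17406613 0.03719511]
```

Run:
```python
from seg import *
t=load('top0.png');s=load('scene0.png')
org=np.load('hatch.npy');yaw=org[3];org=org[:3]
Rh=(R.from_euler('z',yaw)*R.from_euler('y',-np.radians(35))).as_matrix()
for n,q in dict(OD=(-.022,.1,.022),OU=(.022,.1,.022),OUB=(.022,.1,-.022),ID=(-.022,.02,.022),IU=(.022,.02,.022),IUB=(.022,.02,-.022)).items():
    P=org+Rh@np.array(q);print(n,P.round(4),proj(t,P).round(1),proj(s,P).round(1))
m=mask(t,'yellow')
for u in (315,320,325,330): v=np.nonzero(m[170:210,u])[0]+170;print(u,v.min(),v.max())
m=mask(s,'yellow')
for v in (272,276,280,284): u=np.nonzero(m[v,270:330])[0]+270;print(v,u.min(),u.max())
# dowel line at z=.178 in top
t7=load('t7.png')
for u,v in ((283,187.5),(250,186.2)): print(onz(t7,u,v,.178), Rh.T@(onz(t7,u,v,.178)-org))
cv2.imwrite('pics/zs.png',cv2.resize(s['color'][262:300,275:325],None,fx=14,fy=14,interpolation=cv2.INTER_CUBIC))
```

```text
OD [0.5728 0.0649 0.1395] [309.5 200. ] [313.6 274.8]
OU [0.6087 0.0623 0.1647] [309.9 186.3] [310.  275.8]
OUB [0.6339 0.0605 0.1287] [310.5 180.4] [307.9 290.5]
ID [ 0.5671 -0.0149  0.1395] [336.7 201.1] [288.7 270.4]
IU [ 0.603  -0.0175  0.1647] [337.3 187.4] [284.4 271.3]
IUB [ 0.6282 -0.0193  0.1287] [337.4 181.4] [282.3 285.8]
315 182 200
320 182 200
325 182 201
330 183 201
272 286 293
276 285 311
280 284 311
284 284 311
[0.60487072 0.13992807 0.178     ] [0.02193344 0.17714881 0.03828926]
[0.61160061 0.23536056 0.178     ] [0.02184337 0.27281823 0.03835233]
```

View pics/zs.png

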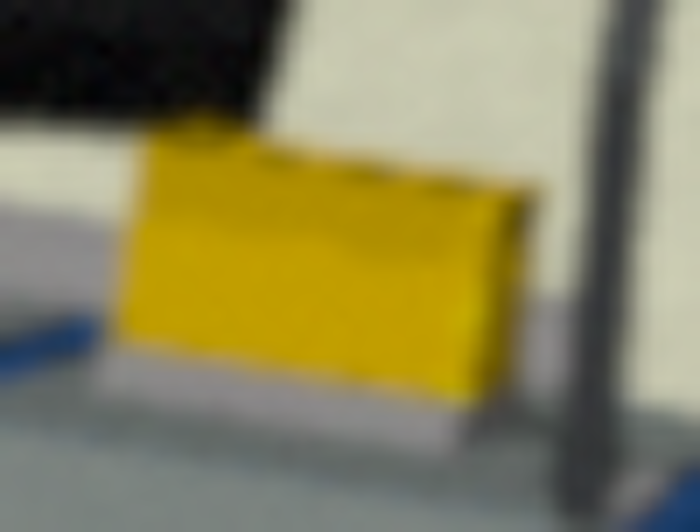

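```bash
python3 -m crank '{"claw":[0.05,0.05,0.05,0.05,0.05,0.05,0.05,0.05],"delta_pos":[[0,0.1,0.4],[-0.2,0.1,0.8],[-0.4,0.1,1.2],[-0.7,0.1,1.6],[-1,0.1,1.75],[-1,0.1,1.75],[-1,0.1,1.75],[-1,0.1,1.75]],"roll":[0,0,0,0,0,0,0,0]}' 50;  python3 -c "
from h import *
plan([.6214,.325,.116],85.9)
snap('scene','s8.png');snap('top','t8.png');plan([.6214,.325,.116],85.9)"
python3 - <<'E'
from seg import *
t=load('t8.png');s=load('s8.png')
mt=crop(mask(t,'brown'),245,178,300,200); ms=crop(mask(s,'brown'),310,268,375,305)
a=axis_ends(mt);b=axis_ends(ms);print(a,b,mt.sum(),ms.sum())
tip=tri([ray(t,*max(a[1:3],key=lambda q:q[0])),ray(s,*min(b[1:3],key=lambda q:q[0]))]);print('tip',tip)
org=np.load('hatch.npy');yaw=org[3];org=org[:3]
Rh=(R.from_euler('z',yaw)*R.from_euler('y',-np.radians(35))).as_matrix()
print('tip in hatch',Rh.T@(tip[0]-org),'line dev world',tip[0]-(org+Rh[:,1]*((Rh.T@(tip[0]-org))[1])))
cv2.imwrite('pics/zs8.png',cv2.resize(s['color'][250:310,275:375],None,fx=8,fy=8,interpolation=cv2.INTER_CUBIC))
E
```

```text
time: 8.03
tool_pos: [0.6213, 0.3004, 0.1186]
tool_rot: [3.14, -0.001, 1.499]
contact_force: [-0.0, 0.1, 0.1]
opening: 0.0126
now [0.6213 0.3004 0.1186] [ 1.7993e+02 -4.0000e-02  8.5880e+01] t 8.03 delta [ 0.98 -0.07  0.1 ] roll -0.0
now [0.6214 0.3003 0.1186] [ 1.7992e+02 -4.0000e-02  8.5880e+01] t 8.13 delta [ 0.98 -0.07  0.1 ] roll -0.0
(array([271.57391304, 188.57391304]), array([246.97712376, 187.54901026]), array([292.0239164 , 189.42602692]), np.float64(2.8489324741370625)) (array([350.32484076, 289.14012739]), array([326.81947606, 285.03320122]), array([372.98270661, 293.09897607]), np.float64(3.4550492959399297)) 115 157
tip (array([0.60708971, 0.11426056, 0.13582449]), [np.float64(0.0016769310345835806), np.float64(0.00167693103458358)])
tip in hatch [0.00105876 0.15170561 0.00141908] line dev world [ 5.31951569e-05 -3.81276723e-06  1.76972260e-03]
```

View pics/zs8.png

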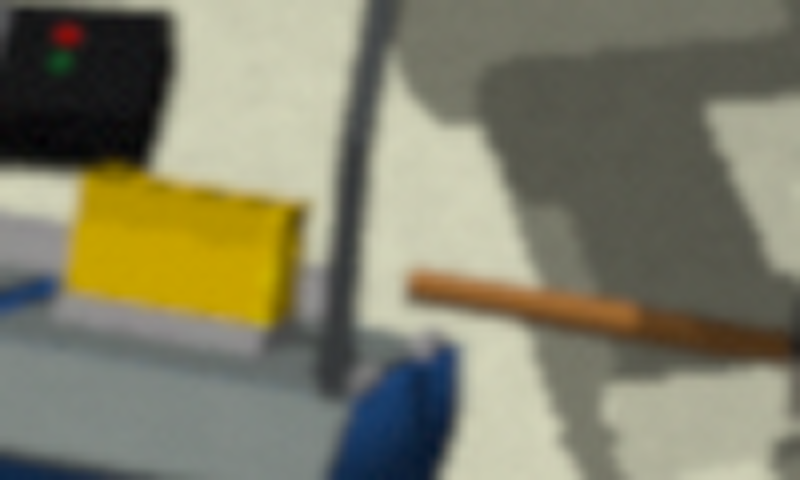

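```bash
python3 -m crank '{"claw":[0.05,0.05,0.05,0.05,0.05,0.05,0.05,0.05],"delta_pos":[[-0.4,0,0],[-0.8,0,0.05],[-1.2,0,0.05],[-1.6,0,0.05],[-2,0,0.05],[-2.4,0,0.05],[-2.8,0,0.05],[-2.8,0,0.05]],"roll":[0,0,0,0,0,0,0,0]}' 50;  python3 -c "
from h import *
c=snap('scene','s9.png');plan([.6214,.325,.116],85.9);print(robot.observe()['contact_force'])
cv2.imwrite('pics/zs9.png',cv2.resize(c['color'][250:310,275:375],None,fx=8,fy=8,interpolation=cv2.INTER_CUBIC))"
```

```text
time: 8.8
tool_pos: [0.6162, 0.2274, 0.1167]
tool_rot: [-3.141, 0.001, 1.496]
contact_force: [0.4, 0.5, -0.0]
opening: 0.0128
now [0.6162 0.2285 0.1167] [1.800e+02 1.000e-02 8.575e+01] t 8.85 delta [ 3.86 -0.08  0.03] roll -0.02
[ 0.76005462 -0.07947695 -0.61127611]
```

View pics/zs9.png

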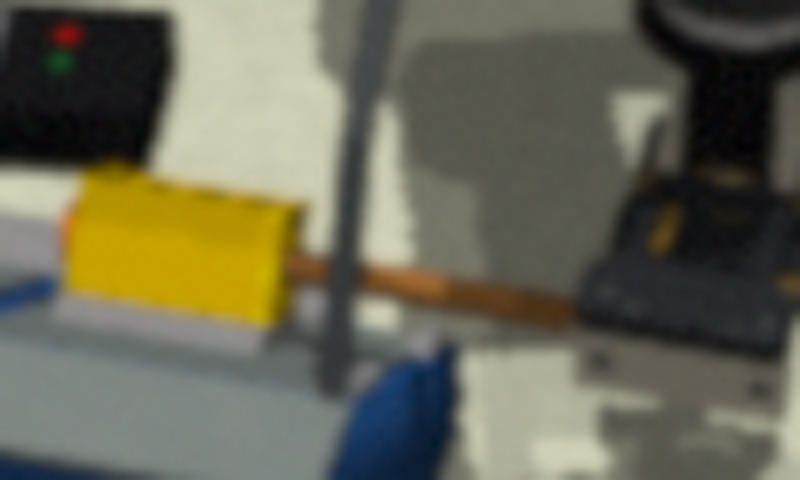

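```bash
python3 -m crank '{"claw":[0.05,0.05,0.05,0.05,0.05,0.05,0.05,0.05],"delta_pos":[[-0.3,0,0],[-0.7,0,0],[-1.1,0,0],[-1.5,0,0],[-1.9,0,0],[-2.2,0,0],[-2.5,0,0],[-2.5,0,0]],"roll":[0,0,0,0,0,0,0,0]}' 50;  python3 -c "
from h import *
c=snap('scene','s10.png');t=snap('top','t10.png');plan([.6214,.325,.116],85.9);print(robot.observe()['contact_force'])
a=cv2.resize(c['color'][250:310,225:325],None,fx=6,fy=6,interpolation=cv2.INTER_CUBIC)
b=cv2.resize(t['color'][170:230,290:390],None,fx=6,fy=6,interpolation=cv2.INTER_CUBIC)
cv2.imwrite('pics/zs10.png',cv2.resize(np.vstack([a,b]),None,fx=.8,fy=.8))"
```

```text
time: 9.52
tool_pos: [0.6116, 0.1657, 0.1166]
tool_rot: [-3.142, 0.001, 1.497]
contact_force: [1.1, 0.5, 0.5]
opening: 0.0125
now [0.6116 0.1672 0.1166] [ 1.7999e+02 -1.0000e-02  8.5810e+01] t 9.62 delta [ 6.32 -0.07  0.03] roll -0.01
[-0.31474578  0.86211143 -0.61938991]
```

View pics/zs10.png

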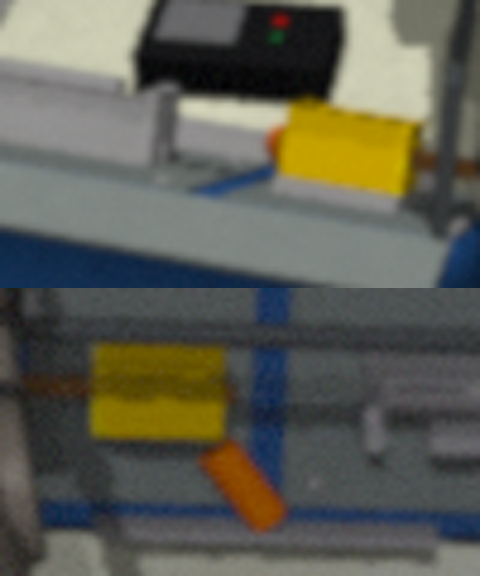

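```bash
sleep 0; python3 -c "
from h import *
for i in range(6): robot.read_camera('scene')
c=snap('scene','s11.png');t=snap('top','t11.png');plan([.6214,.325,.116],85.9)
a=cv2.resize(c['color'][250:310,225:325],None,fx=6,fy=6,interpolation=cv2.INTER_CUBIC)
b=cv2.resize(t['color'][170:230,290:390],None,fx=6,fy=6,interpolation=cv2.INTER_CUBIC)
cv2.imwrite('pics/zs11.png',cv2.resize(np.vstack([a,b]),None,fx=.8,fy=.8))"
```

```text
now [0.6115 0.1678 0.1165] [-180.      0.     85.88] t 10.02 delta [ 6.3  -0.06  0.02] roll -0.0
```

View pics/zs11.png

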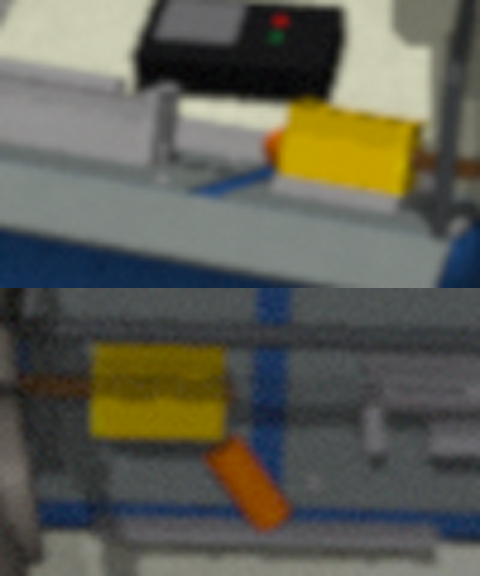

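```bash
python3 -c "
from seg import *
org=np.load('hatch.npy');yaw=org[3];org=org[:3]
Rh=(R.from_euler('z',yaw)*R.from_euler('y',-np.radians(35))).as_matrix()
for f in('t10','t11'):
    t=load(f+'.png');hsv=cv2.cvtColor(t['color'],cv2.COLOR_BGR2HSV)
    m=((hsv[...,0]<=15)&(hsv[...,1]>170)).astype(np.uint8);m=crop(m,325,199,356,225)
    a=axis_ends(m);print(m.sum(),a)
    for p in a[:3]:
        o,d=ray(t,*p);o=Rh.T@(o-org);d=Rh.T@d;print((o+d*(-.013-o[2])/d[2]).round(4))
"
```

```text
105 (array([339.86666667, 210.35238095]), array([333.92132577, 203.2308411 ]), array([346.55873892, 218.36838206]), np.float64(8.827221474461613))
[-0.0686  0.0084 -0.013 ]
[-0.0456  0.0274 -0.013 ]
[-0.0948 -0.0133 -0.013 ]
128 (array([341.1328125, 210.3203125]), array([335.06773741, 202.4138345 ]), array([347.49798256, 218.61799658]), np.float64(8.141566771287279))
[-0.0683  0.0046 -0.013 ]
[-0.0428  0.0241 -0.013 ]
[-0.0955 -0.0162 -0.013 ]
```

Plug is out at hatch x≈-68 mm, at rest. Retract the dowel.

```bash
python3 -m crank '{"claw":[0.05,0.05,0.05,0.05,0.05,0.05,0.05,0.05],"delta_pos":[[0.4,0,0],[1.1,0,0],[2,0,0],[3,0,0],[4,0,0],[5,0,0],[6,0,0],[6.4,0,0]],"roll":[0,0,0,0,0,0,0,0]}' 50;  python3 -c "
from h import *
plan([.6214,.325,.16],85.9); plan([.4803,.4338,.18],79.86);print(robot.observe()['contact_force'])"
```

```text
time: 10.68
tool_pos: [0.6224, 0.3312, 0.1163]
tool_rot: [3.141, -0.001, 1.501]
contact_force: [-0.2, -0.2, -0.8]
opening: 0.0125
now [0.6224 0.3312 0.1163] [ 1.7999e+02 -7.0000e-02  8.6010e+01] t 10.68 delta [-0.25 -0.02 -1.75] roll 0.02
now [0.6224 0.3312 0.1163] [ 1.7999e+02 -7.0000e-02  8.6010e+01] t 10.68 delta [ 3.7  -5.96 -2.54] roll 1.03
[-0.16897528 -0.19561402 -0.82730104]
```

```bash
python3 -m crank '{"claw":[0.05,0.05,0.05,0.05,0.05,0.05,0.05,0.05],"delta_pos":[[0,0,-0.8],[0,-0.5,-1.6],[0.6,-1.5,-2.3],[1.4,-2.6,-2.5],[2.2,-3.8,-2.5],[3,-5,-2.5],[3.7,-6,-2.5],[3.7,-6,-2.5]],"roll":[0,0.2,0.4,0.6,0.8,1,1,1]}' 50;  python3 -c "
from h import *
plan([.4803,.4338,.09],79.86)
s=snap('scene','s12.png');t=snap('top','t12.png')
o=robot.observe();snap('wrist','w12.png');np.save('pics/w12o.npy',o)
plan([.4803,.4338,.09],79.86)
"
python3 - <<'E'
from seg import *
t=load('t12.png');s=load('s12.png')
cv2.imwrite('pics/zs12.png',np.hstack([cv2.resize(s['color'][220:320,350:470],None,fx=3.3,fy=4),cv2.resize(t['color'][200:300,170:290],None,fx=3.3,fy=4)]))
E
```

```text
time: 11.35
tool_pos: [0.4753, 0.4337, 0.1794]
tool_rot: [-3.139, -0.001, 1.399]
contact_force: [0.3, 0.7, 0.6]
opening: 0.0128
now [0.4753 0.4337 0.1794] [-1.7988e+02 -4.0000e-02  8.0140e+01] t 11.35 delta [0.03 0.2  3.58] roll 0.05
now [0.4803 0.4301 0.1791] [1.7996e+02 2.0000e-02 7.9900e+01] t 11.5 delta [ 0.15 -0.03  3.57] roll 0.01
```

View pics/zs12.png

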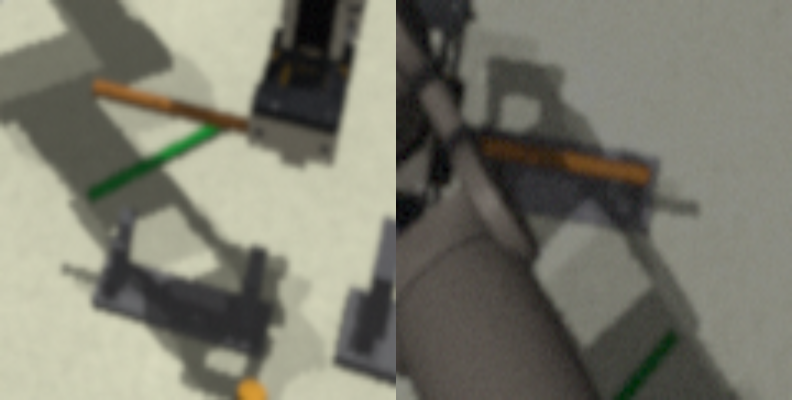

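View pics/w12.png

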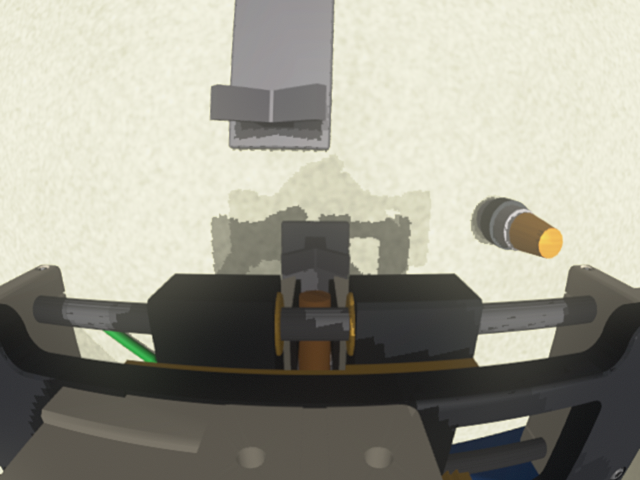

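```bash
python3 -m crank '{"claw":[0.05,0.05,0.05,0.05,0.05,0.05,0.05,0.05],"delta_pos":[[0.2,0,0.4],[0.2,0,1.2],[0.2,0,2.1],[0.2,0,3],[0.2,0,3.8],[0.2,0,4.5],[0.2,0,5],[0.2,0,5]],"roll":[0,0,0,0,0,0,0,0]}' 50;  python3 -c "
from h import *
plan([.4808,.4360,.0425],79.86)
s=snap('scene','s13.png');t=snap('top','t13.png')
plan([.4808,.4360,.0425],79.86)
cv2.imwrite('pics/zs13.png',np.hstack([cv2.resize(s['color'][220:320,350:470],None,fx=3.3,fy=4),cv2.resize(t['color'][200:300,170:290],None,fx=3.3,fy=4)]))
"
```

```text
time: 12.17
tool_pos: [0.4804, 0.4332, 0.0501]
tool_rot: [-3.137, 0.004, 1.392]
contact_force: [-0.3, -0.7, -0.4]
opening: 0.0127
now [0.4804 0.4332 0.0501] [-179.76    0.26   79.76] t 12.17 delta [ 0.11 -0.    0.3 ] roll -0.02
now [0.4817 0.4347 0.0537] [-1.7998e+02  3.0000e-02  7.9800e+01] t 12.27 delta [ 0.05 -0.04  0.45] roll -0.01
```

View pics/zs13.png

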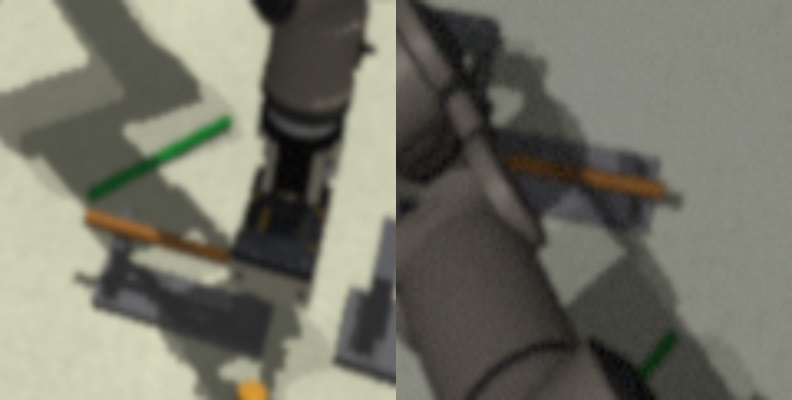

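Aligned over the cradles. Lower the last 11 mm, settle and open.

```bash
python3 -m crank '{"claw":[0.05,0.05,0.05,0.05,0.05,0.05,0.3,0.6],"delta_pos":[[0,0,0.15],[0,0,0.3],[0,0,0.45],[0,0,0.45],[0,0,0.45],[0,0,0.45],[0,0,0.45],[0,0,0.45]],"roll":[0,0,0,0,0,0,0,0]}' 20; python3 -m crank '{"claw":[0.6,0.6,0.6,0.6,0.6,0.6,0.6,0.6],"delta_pos":[[0,0,0],[0,0,0],[0,0,0],[0,0,0],[0,0,0],[0,0,-0.3],[0,0,-0.9],[0,0,-1.6]],"roll":[0,0,0,0,0,0,0,0]}' 20;  python3 -c "
from h import *
plan([.4808,.4360,.30],79.86)
"
```

```text
time: 12.93
tool_pos: [0.4812, 0.4352, 0.0431]
tool_rot: [3.141, -0.0, 1.394]
contact_force: [0.5, 0.1, 0.5]
opening: 0.0225
time: 13.6
tool_pos: [0.4806, 0.4347, 0.0826]
tool_rot: [-3.14, 0.002, 1.394]
contact_force: [0.5, 0.4, 1.3]
opening: 0.0549
now [0.4806 0.4347 0.0826] [-1.7991e+02  1.0000e-01  7.9850e+01] t 13.6 delta [ 0.04 -0.01 -8.69] roll -0.0
```

```bash
python3 -m crank '{"claw":[0.6,0.6,0.6,0.6,0.6,0.6,0.6,0.6],"delta_pos":[[0,0,-0.8],[0,0,-2],[0,0,-3.5],[0,0,-5],[0,0,-6.5],[0,0,-8],[0,0,-9.5],[0,0,-11]],"roll":[0,0,0,-1,-2,-3,-4,-5]}' 20;  python3 -c "
from h import *
s=snap('scene','s14.png');t=snap('top','t14.png')
cv2.imwrite('pics/zs14.png',np.hstack([cv2.resize(s['color'][220:320,350:470],None,fx=3.3,fy=4),cv2.resize(t['color'][200:300,170:290],None,fx=3.3,fy=4)]))
plan([.42,-.05,.42],150)
"
python3 - <<'E'
from seg import *
t=load('t14.png');s=load('s14.png')
ms=crop(mask(s,'brown'),370,265,440,296); mt=crop(mask(t,'brown'),180,225,262,260);print(axis_ends(ms),axis_ends(mt))
E
```

```text
time: 14.27
tool_pos: [0.4805, 0.4347, 0.3606]
tool_rot: [3.141, -0.0, 1.923]
contact_force: [0.8, 0.8, -0.0]
opening: 0.0549
now [0.4821 0.436  0.3664] [179.22  -0.21 110.04] t 14.37 delta [-17.4   -8.96  -2.33] roll -6.66
(array([403.49044586, 282.39490446]), array([375.86471639, 275.54565203]), array([434.95163311, 290.19508268]), np.float64(2.8174752348342937)) (array([222.93193717, 243.45026178]), array([191.07185624, 238.53430331]), array([250.20695236, 247.65875209]), np.float64(3.7118337314937535))
```

View pics/zs14.png

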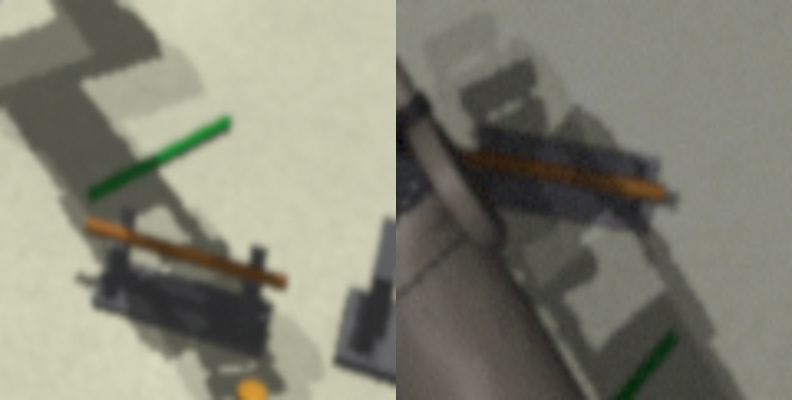

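```bash
python3 -m crank '{"claw":[1,1,1,1,1,1,1,1],"delta_pos":[[-1.5,-1,-0.5],[-3.1,-2,-1],[-4.6,-3,-1.5],[-6.1,-4,-2],[-7.6,-5,-2],[-9.1,-6,-2],[-10.6,-7,-2],[-12,-8,-2]],"roll":[-1,-2,-3,-4,-5,-6,-7,-7.5]}' 20;  python3 -c "
from h import *
plan([.46,-.24,.40],175.9)
"
```

```text
time: 15.03
tool_pos: [0.4024, 0.1165, 0.4079]
tool_rot: [3.141, 0.001, 2.708]
contact_force: [0.8, -1.4, 0.4]
opening: 0.0914
now [0.4024 0.1165 0.4079] [1.7998e+02 6.0000e-02 1.5514e+02] t 15.03 delta [ -8.08 -11.97   0.32] roll -3.46
```

```bash
python3 -m crank '{"claw":[1,1,1,1,1,1,1,1],"delta_pos":[[-1.1,-1.5,0],[-2.2,-3,0],[-3.3,-4.5,0],[-4.4,-6,0],[-5.5,-7.6,0],[-6.6,-9.2,0.2],[-7.8,-10.7,0.2],[-7.8,-10.7,0.2]],"roll":[-0.5,-1,-1.5,-2,-2.5,-3,-3.5,-3.5]}' 20;  python3 -c "
from h import *
plan([.46,-.24,.40],175.9)
o=robot.observe();snap('wrist','w15.png');np.save('pics/w15o.npy',o)
plan([.46,-.24,.40],175.9)
"
```

```text
time: 15.7
tool_pos: [0.4661, -0.2091, 0.4028]
tool_rot: [-3.141, 0.0, 3.071]
contact_force: [0.3, 0.5, 0.5]
opening: 0.0917
now [ 0.4661 -0.2091  0.4028] [-1.7998e+02  2.0000e-02  1.7593e+02] t 15.7 delta [ 0.15 -1.25  0.11] roll 0.01
now [ 0.4668 -0.2152  0.4007] [-1.7983e+02 -1.0000e-01  1.7556e+02] t 15.75 delta [ 0.2  -1.01  0.03] roll -0.06
```

View pics/w15.png

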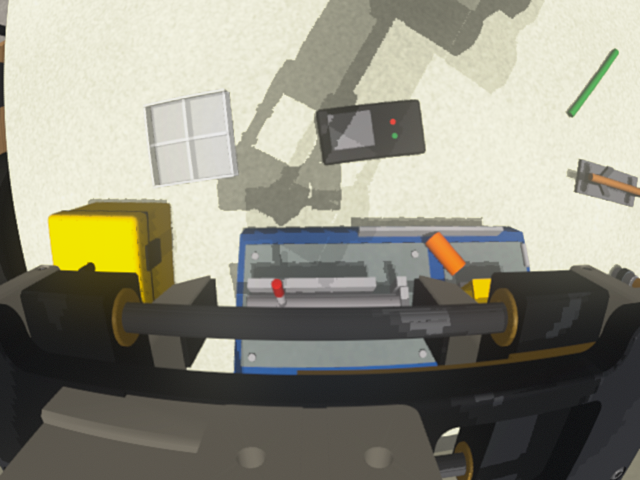

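```bash
python3 -m crank '{"claw":[1,1,1,1,1,1,1,1],"delta_pos":[[0,-0.4,0.5],[0,-0.8,1.2],[0,-1.2,2],[0,-1.4,2.8],[0,-1.4,3.5],[0,-1.4,4],[0,-1.4,4],[0,-1.4,4]],"roll":[0,0,0,0,0,0,0,0]}' 20;  python3 -c "
from h import *
o=robot.observe();snap('wrist','w16.png');np.save('pics/w16o.npy',o)
plan([.46,-.24,.30],175.9)
"
```

```text
time: 16.42
tool_pos: [0.4637, -0.2416, 0.3027]
tool_rot: [3.141, -0.001, 3.069]
contact_force: [-0.2, -0.2, 0.7]
opening: 0.0916
now [ 0.4641 -0.2418  0.3035] [-1.7996e+02  5.0000e-02  1.7584e+02] t 16.47 delta [0.17 0.06 0.14] roll -0.01
```

View pics/w16.png

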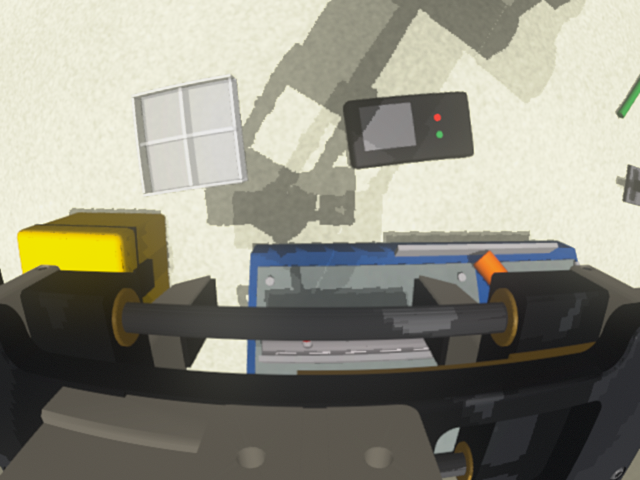

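Run:
```python
from seg import *
w=(load('w15.png'),np.load('pics/w15o.npy',allow_pickle=True).item())
m=crop(mask(w[0],'red'),265,270,295,305)
a=axis_ends(m);print(a,m.sum())
t=load('top0.png');s=load('scene0.png')
mt=crop(mask(t,'red'),405,190,430,215);ms=crop(mask(s,'red'),210,238,222,254)
A=axis_ends(mt)[0];B=axis_ends(ms)[0]
p,e=tri([wray(*w,*a[0]),ray(t,*A),ray(s,*B)]);print(p,e)
print(tri([wray(*w,*a[0]),ray(s,*B)]),tri([wray(*w,*a[0]),ray(t,*A)]))
org=np.load('hatch.npy');yaw=org[3];org=org[:3]
Rh=(R.from_euler('z',yaw)*R.from_euler('y',-np.radians(35))).as_matrix()
print('hatch',Rh.T@(p-org), wproj(*w,org+Rh@np.array([0,-.23,.066])))
# plug now
hsv=cv2.cvtColor(w[0]['color'],cv2.COLOR_BGR2HSV);m=((hsv[...,0]<=13)&(hsv[...,1]>170)).astype(np.uint8);m=crop(m,420,225,470,280);q=axis_ends(m)
for k in q[:3]:
    o,d=wray(*w,*k);o=Rh.T@(o-org);d=Rh.T@d;print('plug',(o+d*(-.013-o[2])/d[2]).round(4))
```

```text
(array([277.25170068, 287.38095238]), array([275.25521084, 278.93963903]), array([279.32782778, 296.15897822]), np.float64(8.569651393457029)) 147
[ 0.54043262 -0.25540027  0.18506954] [np.float64(0.00028688040951815104), np.float64(0.0015386718016616784), np.float64(0.001549871725750614)]
(array([ 0.54091989, -0.25599593,  0.18529591]), [np.float64(0.0007950608665514344), np.float64(0.0007950608665515037)]) (array([ 0.53903801, -0.25405986,  0.18911106]), [np.float64(0.0006591000129895229), np.float64(0.0006591000129895807)])
hatch [-0.00350974 -0.22177476  0.06473508] [269.34687347 289.95551181]
plug [-0.0693 -0.0014 -0.013 ]
plug [-0.0925 -0.0182 -0.013 ]
plug [-0.0442  0.017  -0.013 ]
```

```bash
python3 -c "
from h import *
plan([.49,-.2535,.169],175.9)
plan([.53,-.2555,.169],175.9)
"
```

```text
now [ 0.4641 -0.2418  0.3035] [-1.7996e+02  5.0000e-02  1.7584e+02] t 16.47 delta [-1.06 -0.39  5.38] roll -0.01
now [ 0.4641 -0.2418  0.3035] [-1.7996e+02  5.0000e-02  1.7584e+02] t 16.47 delta [-2.66 -0.35  5.38] roll -0.01
```

```bash
python3 -m crank '{"claw":[1,1,1,1,1,1,1,1],"delta_pos":[[-0.3,-0.2,0.8],[-0.7,-0.4,1.6],[-1,-0.4,2.5],[-1,-0.4,3.4],[-1,-0.4,4.3],[-1,-0.4,5],[-1,-0.4,5.4],[-1,-0.4,5.4]],"roll":[0,0,0,0,0,0,0,0]}' 15;  python3 -c "
from h import *
o=robot.observe();snap('wrist','w17.png');np.save('pics/w17o.npy',o)
s=snap('scene','s17.png')
cv2.imwrite('pics/zs17.png',cv2.resize(s['color'][190:320,130:350],None,fx=3.6,fy=3.6,interpolation=cv2.INTER_CUBIC))
plan([.53,-.2555,.169],175.9)
"
```

```text
time: 17.13
tool_pos: [0.4878, -0.2532, 0.1666]
tool_rot: [3.141, -0.002, 3.069]
contact_force: [-0.5, -0.7, 0.5]
opening: 0.0923
now [ 0.4888 -0.254   0.1689] [-1.7994e+02  9.0000e-02  1.7586e+02] t 17.23 delta [-1.65  0.06 -0.  ] roll -0.01
```

View pics/w17.png

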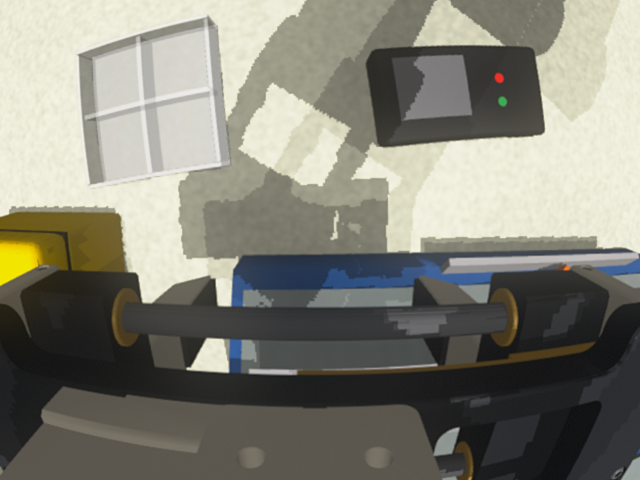

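View pics/zs17.png

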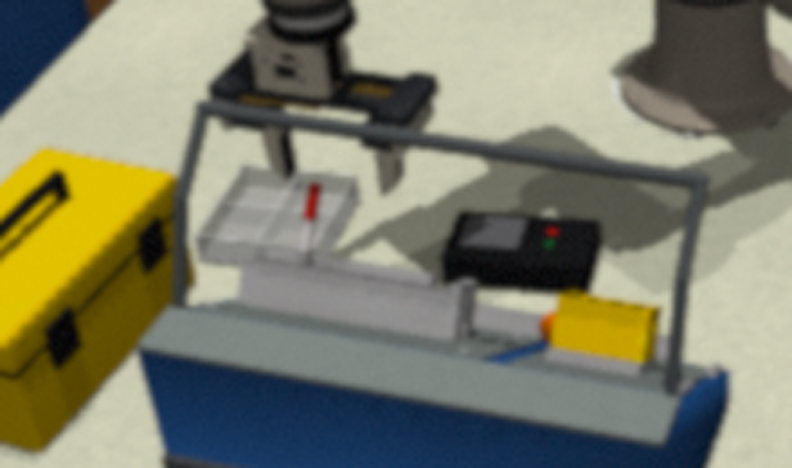

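```bash
python3 -m crank '{"claw":[1,1,1,1,0.5,0.5,0.5,0.5],"delta_pos":[[-0.4,0,0],[-0.8,0,0],[-1.2,0,0],[-1.6,0,0],[-1.6,0,0],[-1.6,0,0],[-1.6,0,0],[-1.6,0,0]],"roll":[0,0,0,0,0,0,0,0]}' 15;  python3 -c "
from h import *
plan([.53,-.2555,.169],175.9);print(robot.observe()['contact_force'])
s=snap('scene','s18.png')
cv2.imwrite('pics/zs18.png',cv2.resize(s['color'][190:320,130:350],None,fx=3.6,fy=3.6,interpolation=cv2.INTER_CUBIC))
"
```

```text
time: 17.9
tool_pos: [0.5277, -0.2565, 0.1682]
tool_rot: [-3.141, 0.0, 3.069]
contact_force: [-0.9, -0.2, 0.7]
opening: 0.0694
now [ 0.5277 -0.2565  0.1682] [-1.7998e+02  2.0000e-02  1.7584e+02] t 17.9 delta [-0.09  0.05 -0.03] roll -0.01
[-0.86867969 -0.17911263  0.7229337 ]
```

View pics/zs18.png

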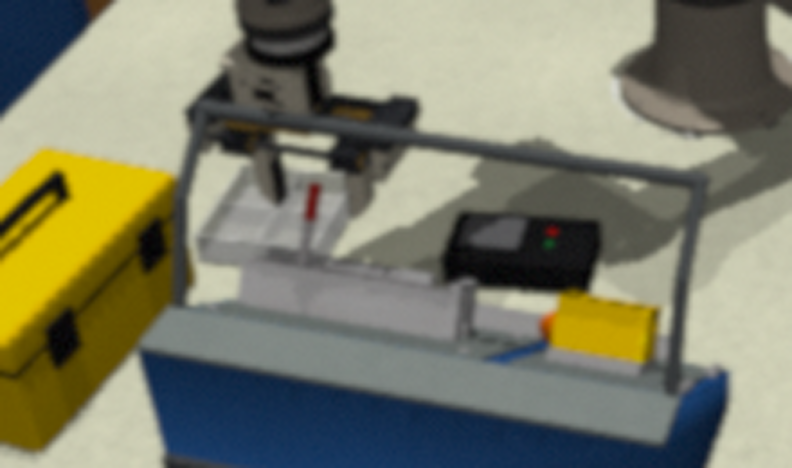

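Close on the grip.

```bash
python3 -m crank '{"claw":[0.05,0.05,0.05,0.05,0.05,0.05,0.05,0.05],"delta_pos":[[0,0,0],[0,0,0],[0,0,0],[0,0,0],[0,0,0],[0,0,0],[0,0,0],[0,0,0]],"roll":[0,0,0,0,0,0,0,0]}' 15;  python3 -c "
from h import *
plan([.53,-.2555,.169],175.9);print(robot.observe()['contact_force'])
s=snap('scene','s19.png')
cv2.imwrite('pics/zs19.png',cv2.resize(s['color'][190:320,130:350],None,fx=3.6,fy=3.6,interpolation=cv2.INTER_CUBIC))
"
```

```text
time: 18.62
tool_pos: [0.5281, -0.2561, 0.1676]
tool_rot: [3.141, -0.0, 3.069]
contact_force: [0.5, 3.0, -0.1]
opening: 0.0119
now [ 0.5281 -0.2561  0.1676] [ 1.7995e+02 -1.0000e-02  1.7585e+02] t 18.62 delta [-0.07  0.03 -0.06] roll -0.01
[ 0.47119764  2.97389114 -0.10438911]
```

View pics/zs19.png

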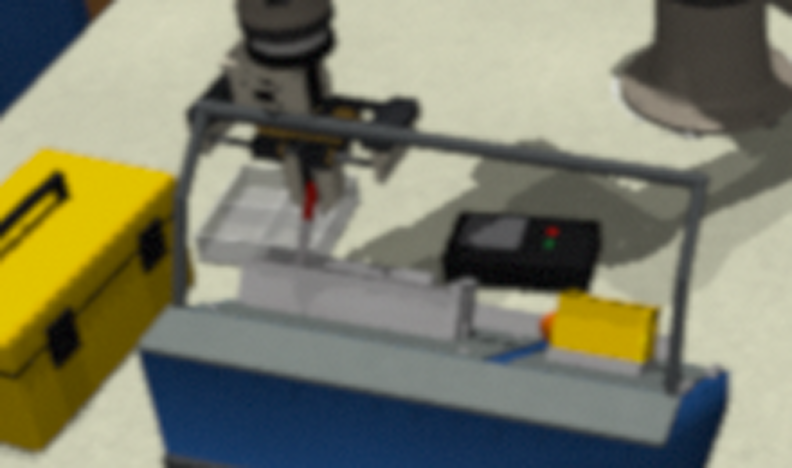

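```bash
python3 -m crank '{"claw":[0.05,0.05,0.05,0.05,0.05,0.05,0.05,0.05],"delta_pos":[[0,0.5,0],[0,1.1,0],[0,1.8,0],[0,2.5,0],[0,3.2,0],[0,3.9,0],[0,4.5,0],[0,4.5,0]],"roll":[0,0,0,0,0,0,0,0]}' 15;  python3 -c "
from h import *
plan([.53,-.2555,.169],175.9);print(robot.observe()['contact_force'],robot.observe()['opening'])
s=snap('scene','s20.png')
cv2.imwrite('pics/zs20.png',cv2.resize(s['color'][190:320,130:350],None,fx=3.6,fy=3.6,interpolation=cv2.INTER_CUBIC))
"
```

```text
time: 19.33
tool_pos: [0.5354, -0.1413, 0.1678]
tool_rot: [3.14, -0.002, 3.071]
contact_force: [-4.8, 2.8, 4.1]
opening: 0.0109
now [ 0.5354 -0.1413  0.1678] [ 1.7993e+02 -1.0000e-01  1.7598e+02] t 19.33 delta [-0.1  -4.57 -0.05] roll 0.01
[-4.81886588  2.81944067  4.06389274] 0.0109117266680746
```

View pics/zs20.png

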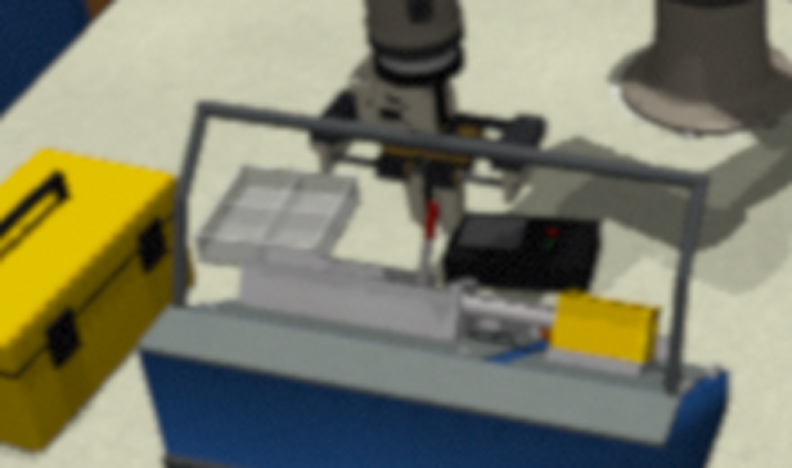

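```bash
python3 -m crank '{"claw":[0.05,0.05,0.05,0.05,0.05,0.05,0.05,0.05],"delta_pos":[[0,0.15,0],[0,0.3,0],[0,0.45,0],[0,0.55,0],[0,0.65,0],[0,0.75,0],[0,0.75,0],[0,0.75,0]],"roll":[0,0,0,0,0,0,0,0]}' 15;  python3 -c "
from h import *
plan([.53,-.2555,.169],175.9);print(robot.observe()['contact_force'],robot.observe()['opening'])
s=snap('scene','s21.png')
cv2.imwrite('pics/zs21.png',cv2.resize(s['color'][190:320,130:350],None,fx=3.6,fy=3.6,interpolation=cv2.INTER_CUBIC))
"
```

```text
time: 20.05
tool_pos: [0.5366, -0.1261, 0.1679]
tool_rot: [-3.141, -0.002, 3.069]
contact_force: [-6.8, -0.1, 4.6]
opening: 0.0107
now [ 0.5366 -0.1261  0.1679] [-1.7996e+02 -1.0000e-01  1.7585e+02] t 20.05 delta [-0.11 -5.18 -0.04] roll -0.01
[-6.81493953 -0.08957132  4.55453222] 0.01072349197402008
```

View pics/zs21.png

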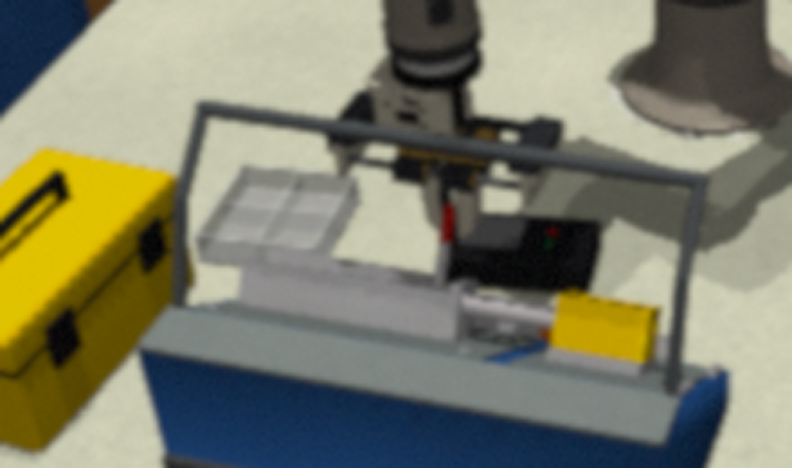

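```bash
python3 -m crank '{"claw":[0.05,0.05,0.05,0.05,0.05,0.05,0.05,0.05],"delta_pos":[[0,0.1,0],[0,0.2,0],[0,0.3,0],[0,0.35,0],[0,0.4,0],[0,0.4,0],[0,0.4,0],[0,0.4,0]],"roll":[0,0,0,0,0,0,0,0]}' 15;  python3 -c "
from h import *
plan([.53,-.2555,.169],175.9);print(robot.observe()['contact_force'],robot.observe()['opening'])
s=snap('scene','s22.png')
cv2.imwrite('pics/zs22.png',cv2.resize(s['color'][210:300,190:340],None,fx=5,fy=5,interpolation=cv2.INTER_CUBIC))
"
```

```text
time: 20.77
tool_pos: [0.5382, -0.1239, 0.1689]
tool_rot: [-3.128, 0.002, 3.067]
contact_force: [-7.1, -29.2, 3.2]
opening: 0.0132
now [ 0.5382 -0.1239  0.1689] [-1.7924e+02  1.3000e-01  1.7574e+02] t 20.77 delta [-0.06 -5.27  0.07] roll -0.03
[ -7.11820073 -29.19697935   3.16565884] 0.013228708389200988
```

View pics/zs22.png

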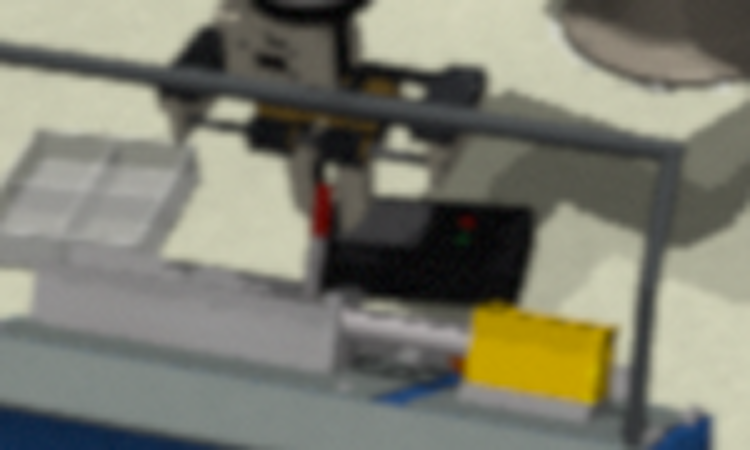

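```bash
python3 -m crank '{"claw":[0.05,0.05,0.05,0.05,0.05,0.05,0.05,0.05],"delta_pos":[[0,-0.2,0],[0,-0.2,0],[0.1,-0.2,0.2],[0.25,-0.2,0.45],[0.4,-0.2,0.75],[0.5,-0.2,1],[0.5,-0.2,1],[0.5,-0.2,1]],"roll":[0,0,0,0,0,0,0,0]}' 30;  python3 -c "
from h import *
plan([.53,-.2555,.169],175.9);print(robot.observe()['contact_force'],robot.observe()['opening'])
s=snap('scene','s23.png')
cv2.imwrite('pics/zs23.png',cv2.resize(s['color'][210:300,190:340],None,fx=5,fy=5,interpolation=cv2.INTER_CUBIC))
"
```

```text
time: 21.48
tool_pos: [0.522, -0.1246, 0.1432]
tool_rot: [-3.134, -0.006, 3.069]
contact_force: [-19.7, -18.8, 10.1]
opening: 0.0106
now [ 0.522  -0.1246  0.1432] [-179.57   -0.34  175.82] t 21.48 delta [-0.7  -5.21 -1.  ] roll -0.01
[-19.65717418 -18.81907389  10.12763355] 0.010625486406456552
```

View pics/zs23.png

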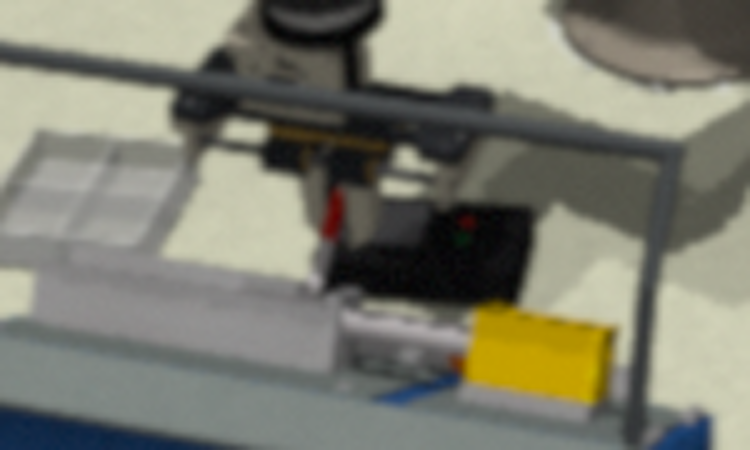

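```bash
python3 -m crank '{"claw":[0.4,0.4,0.4,0.4,0.4,0.4,0.4,0.4],"delta_pos":[[0,0,0],[0,0,0],[0,0,0],[0,0,0],[0,0,0],[0,0,0],[0,0,0],[0,0,0]],"roll":[0,0,0,0,0,0,0,0]}' 15;  python3 -c "
from h import *
plan([.53,-.2555,.169],175.9);print(robot.observe()['contact_force'],robot.observe()['opening'])
s=snap('scene','s24.png');t=snap('top','t24.png')
cv2.imwrite('pics/zs24.png',cv2.resize(np.hstack([s['color'][210:300,210:310],t['color'][160:250,340:440]]),None,fx=4,fy=4,interpolation=cv2.INTER_CUBIC))
"
python3 - <<'E'
from seg import *
s=load('s24.png');m=crop(mask(s,'red'),235,240,275,265)
n,l,st,ce=cv2.connectedComponentsWithStats(m);print(st,ce)
org=np.load('hatch.npy');yaw=org[3];org=org[:3]
Rh=(R.from_euler('z',yaw)*R.from_euler('y',-np.radians(35))).as_matrix()
for c in ce[1:]:
    o,d=ray(s,*c);o=Rh.T@(o-org);d=Rh.T@d;q=o+d*(-.093-o[1])/d[1];print(q,'r',np.hypot(q[0],q[2]),'turn',np.arctan2(-q[0],q[2]))
E
```

```text
time: 22.2
tool_pos: [0.5256, -0.1195, 0.1426]
tool_rot: [-3.142, 0.0, 3.07]
contact_force: [-0.2, -0.8, 0.3]
opening: 0.0366
now [ 0.5256 -0.1195  0.1426] [-180.      0.    175.88] t 22.2 delta [-0.57 -5.41 -1.06] roll -0.0
[-0.15691078 -0.81965241  0.32499247] 0.036572021960753986
[[     0      0    640    480 307170]
 [   254    249      5      8     30]] [[319.50622131 239.49871407]
 [255.8        252.66666667]]
[-0.01633004 -0.093       0.05999956] r 0.06218213620631778 turn 0.26573267677345574
```

View pics/zs24.png

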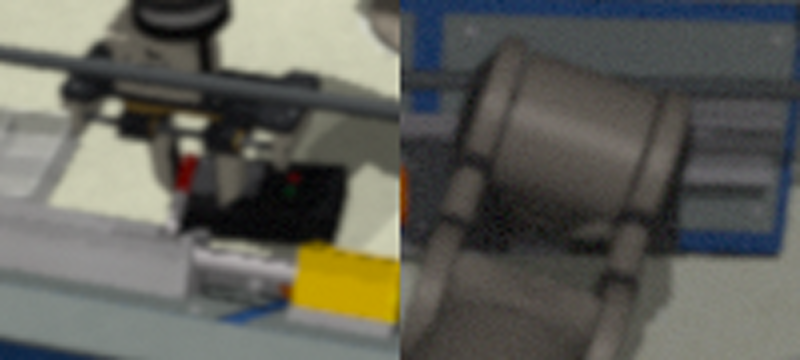

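```bash
python3 -m crank '{"claw":[0.4,0.4,0.4,0.05,0.05,0.05,0.05,0.05],"delta_pos":[[-0.2,0,-0.3],[-0.45,0,-0.6],[-0.45,0,-0.6],[-0.45,0,-0.6],[-0.45,0,-0.6],[-0.45,0,-0.6],[-0.45,0,-0.6],[-0.45,0,-0.6]],"roll":[0,0,0,0,0,0,0,0]}' 20;  python3 -c "
from h import *
plan([.53,-.2555,.169],175.9);print(robot.observe()['contact_force'],robot.observe()['opening'])
"
```

```text
time: 22.97
tool_pos: [0.5362, -0.1256, 0.1577]
tool_rot: [-3.132, 0.0, 3.07]
contact_force: [-3.5, -19.4, -1.3]
opening: 0.0113
now [ 0.5362 -0.1256  0.1577] [-179.46    0.    175.87] t 22.97 delta [-0.13 -5.2  -0.4 ] roll -0.0
[ -3.50042354 -19.44301763  -1.30550088] 0.011301507714744497
```

```bash
python3 -m crank '{"claw":[0.05,0.05,0.05,0.05,0.05,0.05,0.05,0.05],"delta_pos":[[0.1,-0.15,0.15],[0.25,-0.15,0.35],[0.38,-0.15,0.6],[0.5,-0.15,0.95],[0.6,-0.15,1.28],[0.6,-0.15,1.28],[0.6,-0.15,1.28],[0.6,-0.15,1.28]],"roll":[0,0,0,0,0,0,0,0]}' 20;  python3 -c "
from h import *
plan([.53,-.2555,.169],175.9);print(robot.observe()['contact_force'],robot.observe()['opening'])
s=snap('scene','s25.png')
cv2.imwrite('pics/zs25.png',cv2.resize(s['color'][210:300,190:340],None,fx=5,fy=5,interpolation=cv2.INTER_CUBIC))
"
```

```text
time: 23.63
tool_pos: [0.5229, -0.1252, 0.1258]
tool_rot: [-3.138, 0.004, 3.069]
contact_force: [4.7, -9.4, -1.3]
opening: 0.0113
now [ 0.5229 -0.1252  0.1258] [-179.79    0.25  175.85] t 23.63 delta [-0.67 -5.19 -1.71] roll -0.01
[ 4.67443658 -9.44526148 -1.2898463 ] 0.011282839436008402
```

View pics/zs25.png

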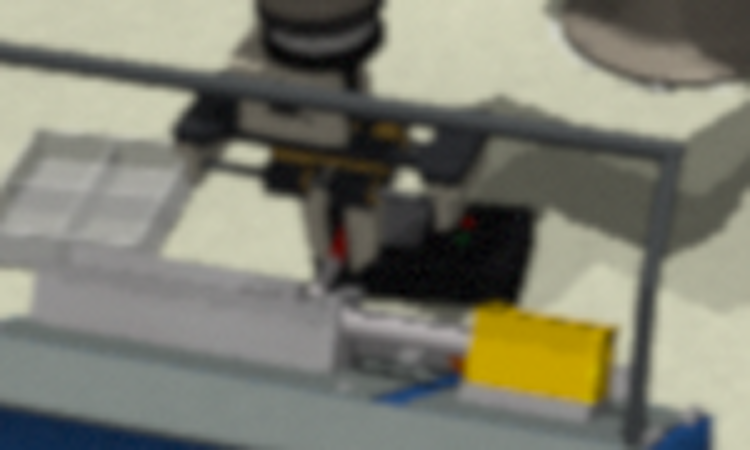

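```bash
python3 -m crank '{"claw":[0.05,0.05,0.05,0.05,0.05,0.05,0.05,0.05],"delta_pos":[[0.03,0,0.25],[0.03,0,0.5],[0.03,0,0.72],[-0.05,0,1.05],[-0.1,0,1.3],[-0.2,0,1.6],[-0.25,0,1.75],[-0.25,0,1.75]],"roll":[0,0,0,0,0,0,0,0]}' 20;  python3 -c "
from h import *
plan([.53,-.2555,.169],175.9);print(robot.observe()['contact_force'],robot.observe()['opening'])
s=snap('scene','s26.png')
cv2.imwrite('pics/zs26.png',cv2.resize(s['color'][210:300,190:340],None,fx=5,fy=5,interpolation=cv2.INTER_CUBIC))
"
```

```text
time: 24.35
tool_pos: [0.529, -0.1256, 0.0829]
tool_rot: [-3.138, 0.004, 3.069]
contact_force: [0.1, -8.6, 6.8]
opening: 0.0113
now [ 0.529  -0.1256  0.0829] [-179.8     0.22  175.86] t 24.35 delta [-0.43 -5.19 -3.42] roll -0.01
[ 0.08085546 -8.60890501  6.79839126] 0.01132483346809475
```

View pics/zs26.png

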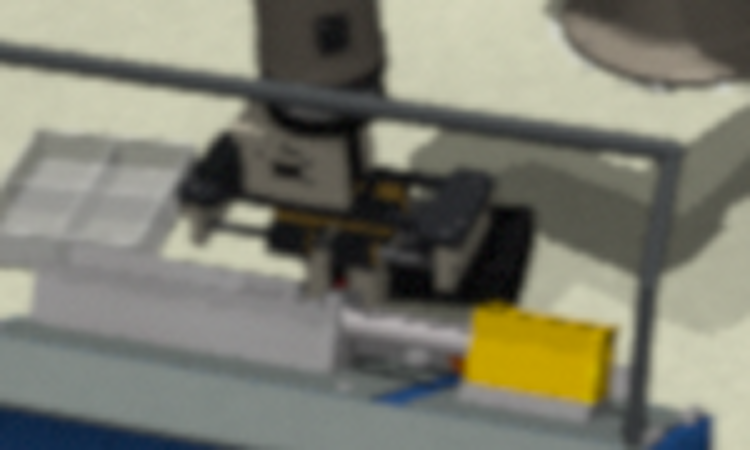

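```bash
python3 -m crank '{"claw":[0.05,0.05,0.05,0.05,0.4,0.4,0.4,0.4],"delta_pos":[[-0.05,0,0.1],[-0.05,0,0.2],[-0.05,0,0.2],[-0.05,0,0.2],[-0.05,0,0.2],[-0.05,0,0.2],[-0.05,0,0.1],[0,0,0]],"roll":[0,0,0,0,0,0,0,0]}' 20; python3 -m crank '{"claw":[0.5,0.5,0.5,0.5,0.5,0.5,0.5,0.5],"delta_pos":[[0.3,0,0],[0.8,0,0],[1.4,0,0],[2,0,-0.3],[2.5,0,-1],[2.5,0,-2],[2.5,0,-3],[2.5,0,-4]],"roll":[0,0,0,0,0,0,0,0]}' 20; python3 -c "
from h import *
plan([.53,-.2555,.169],175.9);print(robot.observe()['contact_force'],robot.observe()['opening'])
s=snap('scene','s27.png')
cv2.imwrite('pics/zs27.png',cv2.resize(s['color'][210:300,190:340],None,fx=5,fy=5,interpolation=cv2.INTER_CUBIC))
"
```

```text
time: 25.07
tool_pos: [0.527, -0.123, 0.0813]
tool_rot: [3.141, -0.002, 3.069]
contact_force: [0.2, -0.1, 0.3]
opening: 0.0334
time: 25.73
tool_pos: [0.4641, -0.1186, 0.1826]
tool_rot: [3.141, -0.001, 3.069]
contact_force: [0.9, 0.5, 1.4]
opening: 0.0461
now [ 0.4641 -0.1186  0.1826] [ 1.7997e+02 -8.0000e-02  1.7585e+02] t 25.73 delta [-3.02 -5.27  0.54] roll -0.01
[0.93090286 0.51470274 1.35064026] 0.046070586244041
```

View pics/zs27.png

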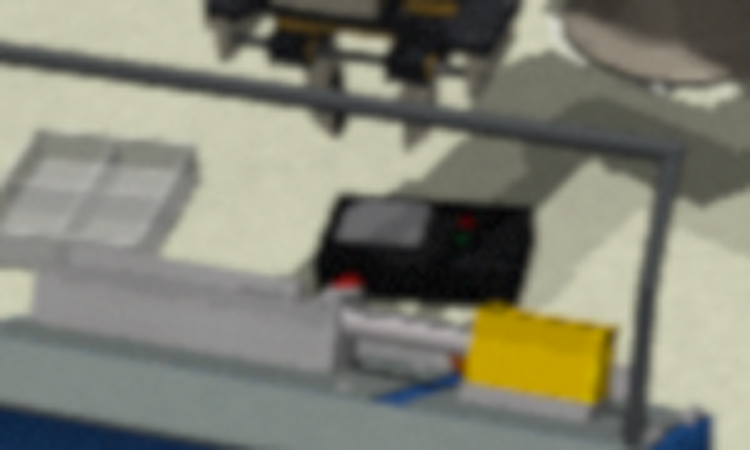

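```bash
python3 -m crank '{"claw":[0.5,0.5,0.5,0.5,0.5,0.5,0.5,0.5],"delta_pos":[[0,0,-1],[0.2,0,-2.3],[0.4,0,-3.6],[0.6,0,-5],[0.8,0,-6.4],[1,0,-7.5],[1,0,-8],[1,0,-8]],"roll":[0,0,0,0,0,0,0,0]}' 20; python3 -c "
from h import *
o=robot.observe();w=snap('wrist','w28.png');np.save('pics/w28o.npy',o)
t=snap('top','t28.png');s=snap('scene','s28.png')
print(o['tool_pos'],o['contact_force'],o['time'])
"
```

```text
time: 26.45
tool_pos: [0.4407, -0.1173, 0.3846]
tool_rot: [-3.14, 0.005, 3.069]
contact_force: [-0.5, -0.4, -1.2]
opening: 0.0459
[ 0.44069027 -0.11733728  0.38464638] [-0.47510093 -0.37188576 -1.19528293] 26.45
```

View pics/w28.png

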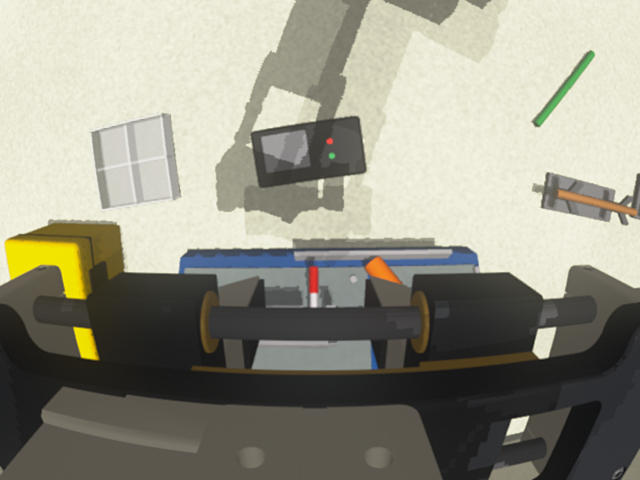

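View pics/s28.png

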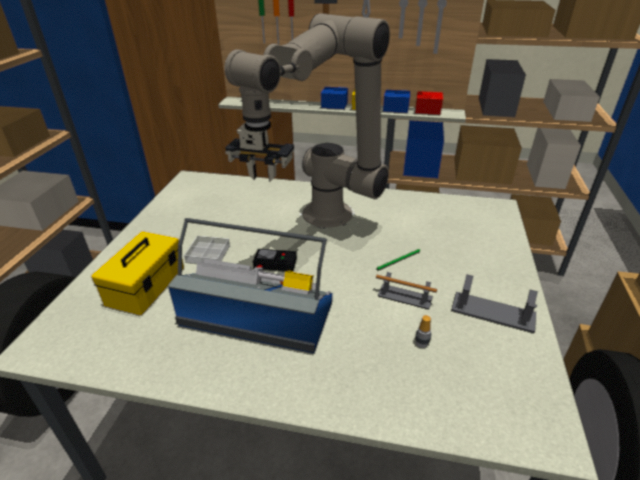

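Run:
```python
from seg import *
org=np.load('hatch.npy');yaw=org[3];org=org[:3]
Rh=(R.from_euler('z',yaw)*R.from_euler('y',-np.radians(35))).as_matrix()
w=(load('w28.png'),np.load('pics/w28o.npy',allow_pickle=True).item());s=load('s28.png');t=load('t28.png')
m=crop(mask(w[0],'red'),300,255,328,300);a=axis_ends(m);print('wrist red',a,m.sum())
rs=[wray(*w,*a[0])]
ms=crop(mask(s,'red'),250,258,268,272);print('scene red',ms.sum())
if ms.sum()>3:
    b=axis_ends(ms);print(b); p,e=tri([rs[0],ray(s,*b[0])]);q=Rh.T@(p-org);print('pt',p,e,'hatch',q,'turn',np.arctan2(-q[0],q[2]),np.hypot(q[0],q[2]))
# predicted
for y in(-.094,-.086):
  for th in (1.0,1.2,1.4):
    for r in(.048,.082):
        P=org+Rh@np.array([-r*np.sin(th),y,r*np.cos(th)]);print(y,th,r,wproj(*w,P).round(1),proj(s,P).round(1))
mt=crop(mask(t,'brown'),180,225,262,260); ms=crop(mask(s,'brown'),370,265,440,296)
a=axis_ends(mt);b=axis_ends(ms)
A=sorted([a[1],a[2]],key=lambda q:q[0]);B=sorted([b[1],b[2]],key=lambda q:-q[0])
P=[tri([ray(t,*p),ray(s,*q)])[0] for p,q in zip(A,B)];print('dowel',P,(P[0]+P[1])/2)
hsv=cv2.cvtColor(w[0]['color'],cv2.COLOR_BGR2HSV);m=((hsv[...,0]<=13)&(hsv[...,1]>170)).astype(np.uint8);m=crop(m,350,250,410,290);q=axis_ends(m)
for k in q[:3]:
    o,d=wray(*w,*k);o=Rh.T@(o-org);d=Rh.T@d;print('plug',(o+d*(-.013-o[2])/d[2]).round(4))
for n in('maintainer','tray'): pass
c=t['color'][170:300,280:500];cv2.imwrite('pics/zt28.png',cv2.resize(c,None,fx=3.5,fy=3.5,interpolation=cv2.INTER_CUBIC))
```

```text
wrist red (array([313.15668203, 279.37788018]), array([313.29574392, 266.96969267]), array([313.01484386, 292.03378817]), np.float64(8.606242550896576)) 217
scene red 17
(array([259.29411765, 265.11764706]), array([255.99916043, 265.08516472]), array([262.00843462, 265.14440533]), np.float64(2.624855844761969))
pt [ 0.5290996  -0.12541796  0.11384829] [np.float64(0.0008593223974142977), np.float64(0.0008593223974144188)] hatch [-0.06123238 -0.09293526  0.01820782] turn 1.281766971429111 0.0638821477481175
-0.094 1.0 0.048 [312.9 294.3] [256.7 263. ]
-0.094 1.0 0.082 [312.8 266.9] [260.7 257. ]
-0.094 1.2 0.048 [312.9 292.4] [256.8 265.6]
-0.094 1.2 0.082 [312.9 264.5] [260.9 261.3]
-0.094 1.4 0.048 [313. 292.] [256.7 268.4]
-0.094 1.4 0.082 [313.  264.9] [260.7 266. ]
-0.086 1.0 0.048 [319.6 294.3] [259.1 263.4]
-0.086 1.0 0.082 [319.7 266.9] [263.  257.4]
-0.086 1.2 0.048 [319.5 292.4] [259.2 266. ]
-0.086 1.2 0.082 [319.5 264.5] [263.2 261.7]
-0.086 1.4 0.048 [319.4 292. ] [259.1 268.8]
-0.086 1.4 0.082 [319.4 264.9] [262.9 266.4]
dowel [array([0.48020653, 0.4404002 , 0.05976163]), array([0.44501041, 0.25097778, 0.05898337])] [0.46260847 0.34568899 0.0593725 ]
plug [-0.081  -0.0024 -0.013 ]
plug [-0.0915 -0.0211 -0.013 ]
plug [-0.0664  0.0235 -0.013 ]
```

View pics/zt28.png

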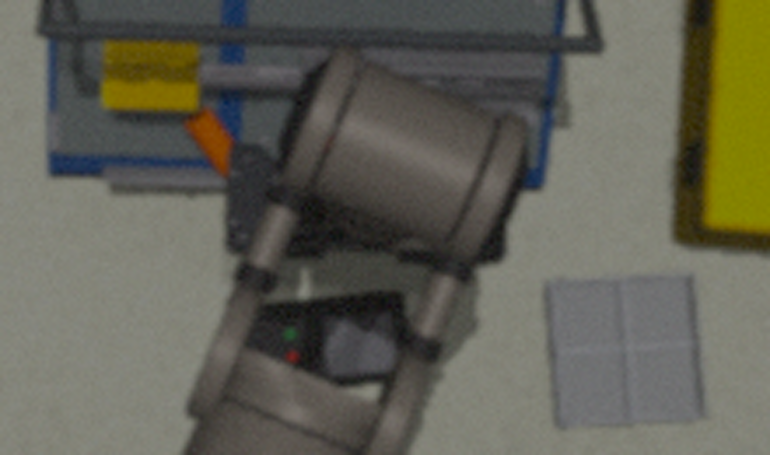

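```bash
python3 -c "
from h import *
plan([.526,-.1255,.16],175.9)
"
```

```text
now [ 0.4398 -0.1169  0.3802] [ 1.7995e+02 -1.4000e-01  1.7586e+02] t 26.6 delta [-3.48 -0.1   8.8 ] roll -0.01
```

```bash
python3 -m crank '{"claw":[0,0,0,0,0,0,0,0],"delta_pos":[[-0.4,0,1.2],[-0.8,0,2.4],[-1.2,-0.1,3.6],[-1.7,-0.1,4.8],[-2.2,-0.1,6],[-2.8,-0.1,7.2],[-3.5,-0.1,8.4],[-3.5,-0.1,8.8]],"roll":[0,0,0,0,0,0,0,0]}' 20; python3 -m crank '{"claw":[0,0,0,0,0,0,0,0],"delta_pos":[[0,0,0.2],[0,0,0.5],[0,0,0.8],[0,0,1.1],[0,0,1.3],[0,0,1.45],[0,0,1.45],[0,0,1.45]],"roll":[0,0,0,0,0,0,0,0]}' 20; python3 -c "
from h import *
plan([.526,-.1255,.112],175.9)
s=snap('scene','s29.png')
cv2.imwrite('pics/zs29.png',cv2.resize(s['color'][210:300,190:340],None,fx=5,fy=5,interpolation=cv2.INTER_CUBIC))"
```

```text
time: 27.27
tool_pos: [0.5263, -0.1251, 0.1554]
tool_rot: [3.139, -0.009, 3.07]
contact_force: [-1.8, 0.5, -0.1]
opening: 0.0012
time: 27.93
tool_pos: [0.5276, -0.1262, 0.1259]
tool_rot: [-3.141, 0.0, 3.069]
contact_force: [0.7, 0.6, 0.7]
opening: 0.0002
now [ 0.5276 -0.1262  0.1259] [-1.7999e+02  3.0000e-02  1.7585e+02] t 27.93 delta [0.07 0.02 0.56] roll -0.01
```

View pics/zs29.png

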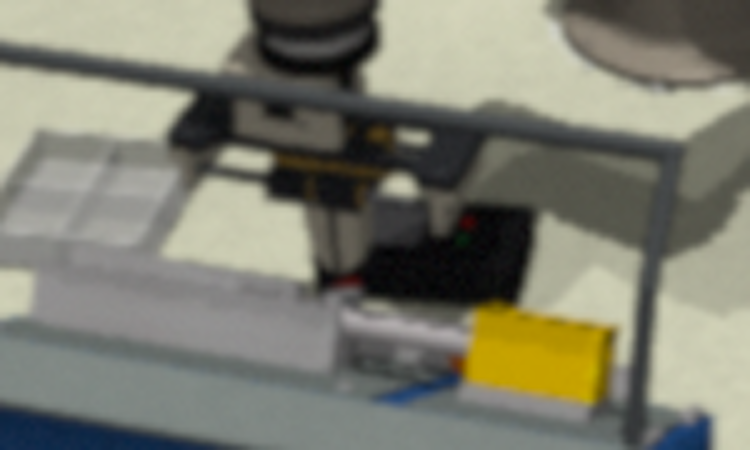

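No contact at z 0.126, so the handle is lower than that. I'll step down further.

```bash
python3 -m crank '{"claw":[0,0,0,0,0,0,0,0],"delta_pos":[[0,0,0.1],[0,0,0.2],[0,0,0.3],[0,0,0.4],[0,0,0.5],[0,0,0.6],[0,0,0.7],[0,0,0.7]],"roll":[0,0,0,0,0,0,0,0]}' 20
```

```text
time: 28.65
tool_pos: [0.5286, -0.1266, 0.1127]
tool_rot: [-3.14, 0.005, 3.07]
contact_force: [-11.0, 3.9, 34.2]
opening: 0.0006
```

Firm contact at z 0.113 with 34 N means the handle is on its stop. The predicted contact at 1.4 rad was about 0.111. Retreat and do final checks.

```bash
python3 -m crank '{"claw":[0,0,0,0,0,0,0,0],"delta_pos":[[0,0,-0.5],[0,0,-1.2],[0.5,0,-2.2],[1.2,0,-3.4],[2,0,-4.8],[2.8,0,-6.2],[3.5,0,-7.6],[3.5,0,-9]],"roll":[0,0,0,0,0,0,0,0]}' 20;  python3 -m crank '{"claw":[0,0,0,0,0,0,0,0],"delta_pos":[[1,0,-1],[2,0,-1.5],[3,0,-1.5],[3,0,-1.5],[3,0,-1.5],[3,0,-1.5],[3,0,-1.5],[3,0,-1.5]],"roll":[0,0,0,0,0,0,0,0]}' 20
python3 - <<'E'
from seg import *
w=(None,robot.observe());c=snap('wrist','w30.png');w=(c,w[1]);s=snap('scene','s30.png');t=snap('top','t30.png')
org=np.load('hatch.npy');yaw=org[3];org=org[:3]
Rh=(R.from_euler('z',yaw)*R.from_euler('y',-np.radians(35))).as_matrix()
hsv=cv2.cvtColor(t['color'],cv2.COLOR_BGR2HSV);m=((hsv[...,0]<=15)&(hsv[...,1]>170)).astype(np.uint8);m=crop(m,325,199,356,225);q=axis_ends(m);print(m.sum())
for k in q[:3]:
    o,d=ray(t,*k);o=Rh.T@(o-org);d=Rh.T@d;print('plug',(o+d*(-.013-o[2])/d[2]).round(4))
ms=crop(mask(s,'red'),250,258,268,272);print('red',axis_ends(ms)[0],w[1]['time'],w[1]['tool_pos'],w[1]['contact_force'])
E
```

```text
time: 29.32
tool_pos: [0.4375, -0.1191, 0.335]
tool_rot: [-3.141, -0.001, 3.069]
contact_force: [2.6, -0.7, 1.1]
opening: 0.0006
time: 29.98
tool_pos: [0.366, -0.1144, 0.37]
tool_rot: [3.141, -0.001, 3.07]
contact_force: [0.1, -0.3, 0.7]
opening: 0.0006
135
plug [-0.0684  0.0043 -0.013 ]
plug [-0.0435  0.0237 -0.013 ]
plug [-0.0947 -0.0162 -0.013 ]
red [259.31578947 265.21052632] 29.9833 [ 0.3660274  -0.1144168   0.37002918] [ 0.10434914 -0.27366298  0.66534346]
```

View pics/w30.png

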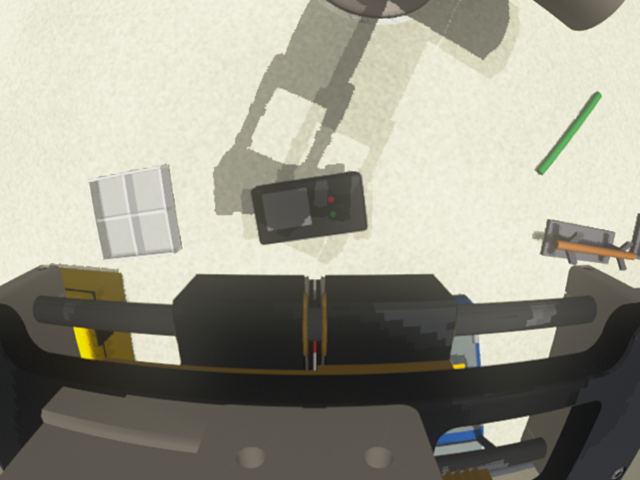

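View pics/t30.png

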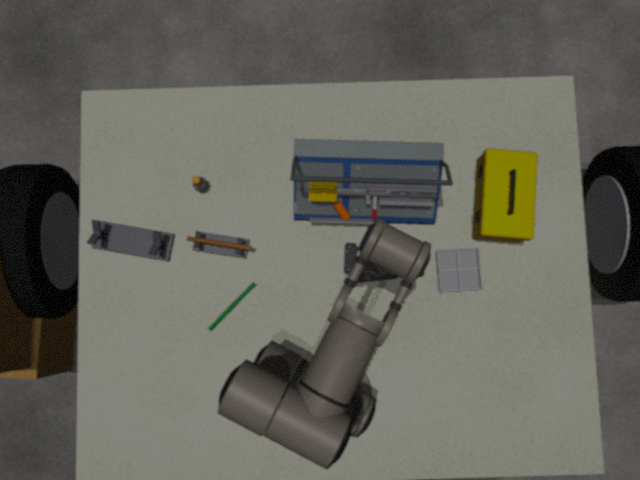

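```bash
python3 -c "
from h import *
print(robot.hand_in())"
```

```text
the job is handed in; nothing more can be done
None
```

The job is handed in, at about 30 s on the robot's clock. My last checks all read as done; the hand-in gave no verdict.

**What I did:** I gripped the dowel near its +y end and pushed it through the keeper mouth until the plug dropped out. I laid the dowel back in both cradles. Then I slid the bolt by its red grip to its end stop, where I felt about 29 N, and swung the handle down into the notch.

**Last checks:**
- **Plug:** it lies still, 68 mm downhill of the bolt axis. It rests at a slant between the keeper and the catch lip, so this is just short of the expected 70–90 mm but well past the required 50 mm. One wrist view of it partly hidden read 81 mm instead.
- **Dowel:** its centre measured (0.463, 0.346, 0.059), about 3 mm from the rest's middle, with its axis at the right height.
- **Bolt:** the handle is at hatch y −93 mm, in line with the notch.
- **Handle:** the images gave a turn of about 1.28 rad, with the grip partly hidden. I therefore pressed down on it with shut fingers. They met it firmly (34 N) at z 0.113, where I expected about 0.111 for the 1.4 rad stop, and it did not move.
- **Bystanders:** the maintainer, post cleaner, parts tray and toolbox look unmoved by eye in the top view, though the arm half hides the maintainer there; I did not measure them.

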